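# Pin the crank back on the crumb mill

### The arm

A 7-joint arm with a two-finger parallel gripper is mounted at the origin on a cart in front of the work surface, level with it; the furniture and walls round the work are solid. World frame = base frame: x ahead of the robot, y to its left, z up, the work surface at z = 0. Lengths are in m, angles in rad, forces in N, time in s.
With the tool pointing down it reaches from about 0.4 to 0.85 m from the base axis. Payload 4.5 kg.
Tool frame: the origin (TCP) lies on the centre line of the jaws, within the pads' length; the fingertips stand 8 mm ahead of it and the grasp point (between the pads) lies 11 mm behind it; z points along the fingers, x is the direction in which the jaws open and shut, and the axes are right-handed (so a half turn about z gives the same grasp; the last joint's range is limited). The gripper opens to 88 mm and grips with 3 to 60 N. Pads are 18 mm wide; open, the fingers measure 123 mm over their backs; the gripper's body (75 mm by 187 mm) begins 45 mm behind the grasp point.
Start: joints at [-1.116, 0.689, -0.195, 1.565, 0.157, 0.902, -0.215], TCP at [0.255, 0.571, 0.247] pointing down, gripper open.
Joint ranges: [-3.01, 3.01], [-0.46, 2.08], [-1.47, 1.51], [0.13, 2.56], [-1, 4.14], [0.04, 2.09], [-2.66, 2.66]. Speed limits (rad/s): [2.57, 2.57, 3.14, 3.14, 3.14, 3.14, 3.14].

### API

Orientations are given as a unit quaternion [x, y, z, w].
In Python, from plant import get_state, snapshot, finish_job, boxes_of, pinpoint gives the robot as it stands.
- The arm moves only by the shell command python3 -m creep 'ROWS' [FORCE]. ROWS is JSON, a list of rows, each an object with "hand": the finger opening in m, from 0 to 0.0881; "slide": the shift along the tool's x, y, z in m, a list of three; "turn": the turn about the tool's z in degrees. A call has 1 to 5 rows; each row shifts and turns the commanded pose from where the row before left it, along the tool's axes as they then stand; what a row does not reach is not made up. A row lasts 1/8 s, in which the tool goes at most 62.5 mm and 10.7 degrees, less where a joint would pass 70% of its speed; a pose out of reach is approached as far as the arm can. A call is refused whole if a number of a shift passes 0.0625 or a number of a turn 10.7, either way. A call with a gripper value outside its range is refused whole. The fingers move at their own pace and stop on an object; FORCE is the grip in N (left out, the last holds). Time passes only in rows, so rows that do not move let the fingers close. It gives the time, the measured TCP pose, the force and the opening at its end, in the units of the state.
- get_state(): the state, without advancing time (a new reading comes with each control period).
- snapshot(name): name is "scene" or "side" or "wrist"; returns a dict with "frame" (400x640x3 uint8, red, green, blue), "depth" (400x640 float32, m along the optical axis (not along the pixel's ray), 0 where there is no reading), "mtx" (3x3 intrinsics, pixels), "k1" (the pictures are not rectified: a ray, as slopes to the right and down, at radius r is drawn at 1 + k1 r^2 times it, then the intrinsics apply), "camera_from_world" (4x4, takes a point from world to camera coordinates). Camera axes: x right, y down, z forward; pixel columns grow to the right and rows downward; lengths in m; the calibration is good to about 2 mm. A picture is of the moment at which its call begins.
- finish_job(): hands the job in, once; it reports no verdict.
Trained networks look in a picture, given as the dict that the camera call returned (one of the last four; its "shot" number tells which), for a name from the list of things; names that differ only in an ending like _2 or _b are one class to them, and where a whole thing is asked for, a point or a joint stands for the part that bears it (a point fixed in the world has none). Each returns a list of dicts, best first, with "conf" (0 to 1); they miss things now and then, are a little off and sometimes report something else, mostly with a low value. They report only what shows in the picture. A call takes as long as a camera call. They do not tell look-alikes from the thing itself.
- boxes_of(target, picture): "uv" ([column, row] in pixels, amid what is visible of it).
- pinpoint(target, picture): "uv" ([column, row] in pixels: a listed point, or the origin of a listed thing).
The state is a dict: "clock": time; "q": joint angles; "qd": joint speeds; "joint_torque": joint torques, N m; "tool_pos": TCP position; "eef_rot": TCP orientation; "contact_force": force on the tool from outside, world axes, zero at the start; "moment": the same for the moment, N m; "opening": opening from 0.0 (shut) to 1.0 (fully open).
Only numpy, scipy, OpenCV 4.12 (cv2) and the standard library are available. Lean on these libraries where they do the work, as an engineer would, in place of code of your own. Each camera call takes 0.05 s, during which the arm holds its last target.

### The job

The crumb mill is being put back together after washing and its crank sits loose on the upright shaft. Turn the crank until the hole through its hub lines up with the cross hole in the shaft, then, from the side with the small ledge, push the hitch pin fully home through both without forcing it, its tab upright. Swing its sprung loop up over the shaft end and press it down until it has snapped in below the pin's nose; do not shift the timer, the measuring cup or the bundle of ties.

Things in the scene. Friction and masses are not known exactly. Their poses are not given: they have to be found in the camera images.
- mill: bench crumb mill fixed to the table: steel pot 124 mm across, base 162 x 142 mm, feed tray at its back (+x, rim 110 mm high), spout and steel dish at its front (-x). Origin on the upright shaft's axis at table height, z up, x along the shaft's cross hole (as is the scored line on the shaft end). The shaft, 19 mm thick, does not turn; it ends 164 mm above the table.
- shaft_hole (a point): centre of the shaft's cross hole, 145 mm above the table on the shaft's axis; axes as the mill's. The hole is 11 mm wide and runs along x.
- crank (a joint): angle of the loose crank on the shaft, rad, counter-clockwise from above positive, friction about 0.05 N m. At 0 the holes of hub and shaft are in line and the arm points along the mill's +y; arm 20 mm wide, its top 126 mm above the table.
- hub_hole (a point): mouth of the hole in the crank's hub, 145 mm above the table, 17 mm from the shaft's axis, on the face with a small ledge (28 mm wide, 8 mm out, top 6 mm below the hole's axis); x points inward along the hole. The hub is a 34 mm square block round the shaft, 118 to 158 mm above the table; its 11 mm hole goes through to the opposite face. At crank angle 0 this mouth looks to the mill's -x.
- crank_knob (a point): top centre of the crank's upright black knob, 173 mm above the table, 85 mm from the shaft's axis; knob 24 mm thick, 44 mm tall, fixed to the arm.
- pin: steel hitch pin, 80 to 120 g, lying flat on the table. Origin on the pin's axis at the face of its shoulder, which comes to rest on the hub; x along the pin to its nose, z up. Shank 9 mm thick, its round nose ends 41 mm from the shoulder. Shoulder plate 24 mm wide (y), x = -6 to 0, 9 mm high over the axis. Its underside is flat, 4.5 mm below the axis.
- pin_tab (a point): top centre of the pin's upright grip tab, at x = -13, 30 mm above the pin's axis. Tab 11 mm thick (y), 14 mm long (x). The loop turns on a 5 mm cross bar that passes through the tab on the pin's axis (30 mm below this point) and sticks out to y = -23 and +23: grip the tab above it.
- pin_mid (a point): point on the pin's axis 17 mm from the shoulder towards the nose; it lies at the centre of the shaft's hole when the pin is fully home. In its holes the pin has about 2 mm of play; released there, the folded-back loop's weight tips it by about 0.07 rad, nose up.
- loop (a joint): angle of the sprung loop about the cross bar, rad. Near 3: folded back, away from the nose; 1.57: straight up (pin's +z); +0.10: its bow rests on the nose; snapped in below the nose: -0.10 to -0.17 (stop). It stays where it is left (friction about 0.02 N m). To pass the nose the bow stretches outwards 1.5 mm on springs: 3 to 10 N down on the bow, eased by drawing it outwards.
- bow_mid (a point): middle of the loop's bow, a straight round bar 8 mm thick along the pin's y, 46 mm long between the loop's legs (5 to 6 mm thick, at y = -23 and +23), 56.5 mm from the cross bar's axis. The legs pass either side of the hub. Press it near its middle or on both ends alike: the pin can roll a little in its hole.
- timer: bystander: white dial timer, 66 mm across, 38 mm high; origin under its centre.
- cup: bystander: small measuring cup, 55 mm across, 40 mm high; origin under its centre.
- tie_bundle: bystander: bundle of gold bag ties, 14 x 96 x 14 mm; origin under its centre.
Mind the look-alikes: they are no part of the job. Leave any brown or orange look-alike of the pin alone.

How it is judged:
By the outcome, as a careful person would: the job done as asked, in the order asked, and still so for the second after the job is handed in, with the robot touching nothing.
It also fails if it takes over 72 s, if anything falls off the work surface, if the arm or the gripper's body presses on something with over 40 N, if the wrist force passes 120 N, or if a joint passes its speed limit or range.

## Working session

There is one attempt and no reset: what is moved stays moved. The work goes in short steps, Python scripts to look and compute and a shell command to move; the robot and the scene stay as the last step left them, time stands still between calls to the robot, and variables do not carry over. Pictures are saved under pics/ and viewed, and the job is handed in when it is done.

```bash
ls; mkdir -p pics; cat > h.py <<'E'
import numpy as np,cv2
from plant import *
def ray(s,uv):
    K=s["mtx"];k=s["k1"]
    d=np.array([(uv[0]-K[0][2])/K[0][0],(uv[1]-K[1][2])/K[1][1]]);x=d.copy()
    for _ in range(30): x=d/(1+k*(x@x))
    M=np.array(s["camera_from_world"]);R=M[:3,:3];t=M[:3,3]
    return -R.T@t, R.T@np.array([x[0],x[1],1.0])
def atz(s,uv,z):
    o,r=ray(s,uv);return o+r*(z-o[2])/r[2]
def atd(s,uv):
    u,v=int(round(uv[0])),int(round(uv[1]))
    o,r=ray(s,uv);return o+r*float(s["depth"][v,u])
def proj(s,p):
    M=np.array(s["camera_from_world"]);c=M[:3,:3]@np.array(p)+M[:3,3];x=c[:2]/c[2];x=x*(1+s["k1"]*(x@x))
    K=s["mtx"];return np.array([K[0][0]*x[0]+K[0][2],K[1][1]*x[1]+K[1][2]])
def save(s,n,crop=None,f=1):
    im=np.array(s["frame"])[:,:,::-1]
    if crop: im=im[crop[1]:crop[3],crop[0]:crop[2]]
    im=cv2.resize(im,None,fx=f,fy=f,interpolation=cv2.INTER_CUBIC);cv2.imwrite("pics/"+n+".png",im)
def tri(sa,ua,sb,ub):
    o1,r1=ray(sa,ua);o2,r2=ray(sb,ub);r1/=np.linalg.norm(r1);r2/=np.linalg.norm(r2)
    A=np.stack([r1,-r2],1);t=np.linalg.lstsq(A,o2-o1,rcond=None)[0]
    a=o1+t[0]*r1;b=o2+t[1]*r2
    return (a+b)/2,np.linalg.norm(a-b)
E
python3 - <<'E'
from h import *
st=get_state();print({k:np.round(v,3).tolist() for k,v in st.items()})
S={}
for n in("scene","side","wrist"):
    s=snapshot(n);S[n]=s;save(s,n+"0")
    M=np.array(s["camera_from_world"]);print(n,np.round(-M[:3,:3].T@M[:3,3],3),np.round(M[:3,:3],2).tolist(),s["mtx"][0][0],s["k1"])
for n in("scene","side"):
    for t in("mill","shaft_hole","hub_hole","crank_knob","pin","pin_tab","pin_mid","bow_mid","timer","cup","tie_bundle"):
        print(n,t,[(np.round(d["uv"],1).tolist(),round(d["conf"],2)) for d in pinpoint(t,S[n])[:3]])
E
```

```text
pics
{'clock': 0.0, 'q': [-1.116, 0.69, -0.195, 1.566, 0.157, 0.903, -0.215], 'qd': [0.001, -0.001, 0.001, -0.002, -0.002, 0.001, -0.0], 'joint_torque': [0.001, -52.756, -1.266, -15.342, -0.053, 0.007, 0.0], 'tool_pos': [0.255, 0.57, 0.246], 'eef_rot': [0.839, 0.544, -0.001, 0.001], 'contact_force': [-0.343, 0.096, 0.397], 'moment': [-0.04, -0.002, -0.03], 'opening': 0.999}
scene [-0.135 -0.54   1.234] [[0.63, -0.78, -0.0], [-0.62, -0.5, -0.6], [0.47, 0.38, -0.8]] 494.83863279741837 -0.08563219871652525
side [ 0.482 -0.922  0.904] [[1.0, -0.03, 0.0], [-0.02, -0.64, -0.77], [0.03, 0.77, -0.64]] 479.77226388377323 -0.09700452922786015
wrist [0.185 0.601 0.385] [[0.41, 0.91, -0.0], [0.87, -0.39, 0.3], [0.27, -0.12, -0.96]] 308.8573581921928 -0.01646808878574079
scene mill [([302.3, 190.4], 0.93)]
scene shaft_hole [([301.4, 162.4], 0.69)]
scene hub_hole [([306.0, 168.3], 0.81), ([303.5, 191.5], 0.29)]
scene crank_knob []
scene pin [([372.2, 295.7], 0.66), ([405.0, 222.5], 0.49), ([419.5, 259.6], 0.46)]
scene pin_tab [([356.8, 248.8], 0.72), ([416.5, 256.0], 0.62), ([372.2, 296.8], 0.62)]
[... 288 characters left out ...]
.54), ([415.8, 262.1], 0.41)]
scene tie_bundle [([247.0, 178.0], 0.5)]
side mill [([339.3, 218.5], 0.58)]
side shaft_hole [([338.9, 177.2], 0.87), ([309.8, 178.9], 0.36)]
side hub_hole [([331.9, 180.3], 0.94)]
side crank_knob [([318.6, 154.9], 0.95)]
side pin [([353.9, 343.1], 0.81), ([389.0, 305.3], 0.66), ([274.3, 331.6], 0.63)]
side pin_tab [([397.7, 295.8], 0.89), ([266.5, 320.4], 0.79)]
side pin_mid [([280.4, 324.7], 0.85), ([359.2, 345.7], 0.83), ([316.6, 280.7], 0.72)]
side bow_mid [([323.7, 327.5], 0.68), ([294.9, 321.9], 0.66), ([373.5, 305.5], 0.49)]
side timer [([315.6, 281.3], 0.6)]
side cup [([288.3, 159.1], 0.81), ([354.1, 340.3], 0.29)]
side tie_bundle [([309.2, 175.5], 0.38)]
```

```bash
python3 - <<'E'
import cv2
for n,c in(("scene0",(180,100,480,325)),("side0",(200,120,470,370))):
    im=cv2.imread(f"pics/{n}.png")[c[1]:c[3],c[0]:c[2]];f=2.6 if n[1]=='c' else 2.4
    cv2.imwrite(f"pics/{n}z.png",cv2.resize(im,None,fx=f,fy=f,interpolation=cv2.INTER_CUBIC))
E
```

```text
(no output)
```

View pics/scene0z.png

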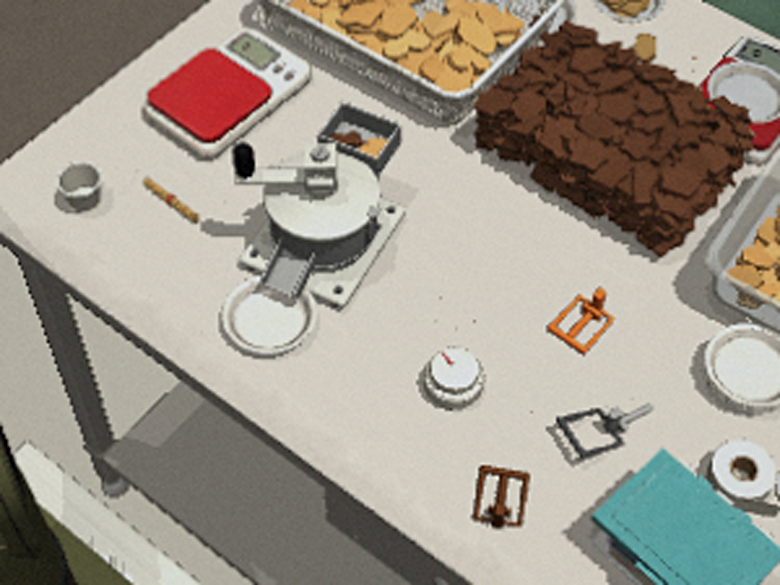

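View pics/side0z.png

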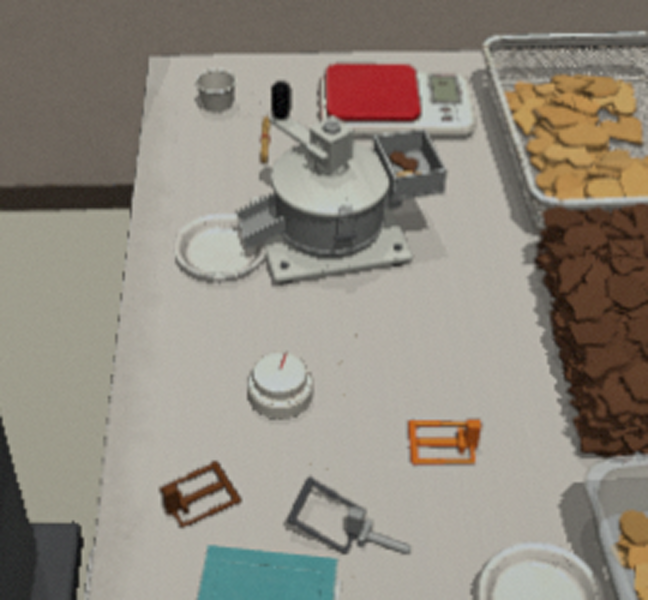

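```bash
python3 - <<'E'
from h import *
a=snapshot("scene");b=snapshot("side")
print("shaft",tri(a,(301.4,162.4),b,(338.9,177.2)),atz(a,(301.4,162.4),.145),atz(b,(338.9,177.2),.145))
print("mill",atz(a,(302.3,190.4),0),atz(b,(339.3,218.5),0))
print("hubhole",atz(a,(306,168.3),.145),atz(b,(331.9,180.3),.145))
print("knob",atz(b,(318.6,154.9),.173), atz(a,(180+243/2.6,100+150/2.6),.173))
g=lambda x,y:(200+x/2.4,120+y/2.4)
G=lambda x,y:(180+x/2.6,100+y/2.6)
print("pin nose",atz(b,g(408,549),.0045),atz(a,G(650,407),.0045))
print("pin sh",atz(b,g(352,532),.0045),atz(a,G(610,428),.0045))
print("tabtop",atz(b,g(354,512),.0345),atz(a,G(610,412),.0345))
print("bow",atz(b,g(302,497),.006),atz(a,G(572,440),.006))
print("pin_mid",atz(a,(422.2,260.5),.0045),atz(b,(359.2,345.7),.0045))
print("cup",atz(a,(213.3,173),0),atz(b,(288.3,159.1),0))
print("tie",atz(a,(247,178),0),atz(b,(309.2,175.5),0))
print("timer",atz(b,(315.6,281.3),0.0),atz(a,(354.6,248.6),0.0))
E
```

```text
shaft (array([0.56065406, 0.09062828, 0.1368105 ]), np.float64(0.002906331566864038)) [0.5539773  0.08475486 0.145     ] [0.56080437 0.0816843  0.145     ]
mill [0.55951991 0.09142671 0.        ] [0.56534825 0.08072168 0.        ]
hubhole [0.54531764 0.06020319 0.145     ] [0.54177367 0.06889381 0.145     ]
knob [0.50938853 0.14568654 0.173     ] [0.49992229 0.14180509 0.173     ]
pin nose [ 0.60568683 -0.34547606  0.0045    ] [ 0.60436441 -0.34617467  0.0045    ]
pin sh [ 0.55669617 -0.32570684  0.0045    ] [ 0.55481194 -0.32577333  0.0045    ]
tabtop [ 0.55745499 -0.32482236  0.0345    ] [ 0.55434146 -0.32056906  0.0345    ]
bow [ 0.51277083 -0.28702688  0.006     ] [ 0.51601295 -0.30187259  0.006     ]
pin_mid [ 0.57946176 -0.33553195  0.0045    ] [ 0.5830998  -0.33693433  0.0045    ]
cup [0.43280381 0.36094177 0.        ] [0.41575952 0.37716552 0.        ]
tie [0.48647903 0.26127811 0.        ] [0.4832486 0.2851344 0.       ]
timer [ 4.93192550e-01 -1.47496597e-01 -1.11022302e-16] [ 4.93148519e-01 -1.61363543e-01 -2.22044605e-16]
```

View pics/wrist0.png

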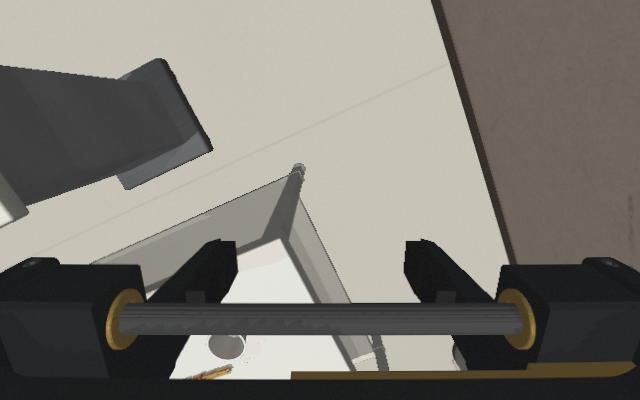

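The steel pin lies near (0.556, -0.326), nose towards about -22°. It's at about (346,339) in the side view and (415,263) in the scene view. The orange and brown ones are decoys. The crank stands off at about 133° in the world frame. I'll move over the mill for a close look.

```bash
python3 -m creep '[{"hand":0.06,"slide":[-0.0336,0.0451,-0.0053],"turn":0},{"hand":0.06,"slide":[-0.0336,0.0451,-0.0053],"turn":0},{"hand":0.06,"slide":[-0.0336,0.0451,-0.0053],"turn":0},{"hand":0.06,"slide":[-0.0336,0.0451,-0.0053],"turn":0},{"hand":0.06,"slide":[-0.0336,0.0451,-0.0053],"turn":0}]'
python3 -m creep '[{"hand":0.06,"slide":[-0.0336,0.0451,-0.0053],"turn":0},{"hand":0.06,"slide":[-0.0336,0.0451,-0.0053],"turn":0},{"hand":0.06,"slide":[-0.0336,0.0451,-0.0053],"turn":0},{"hand":0.06,"slide":[-0.0336,0.0451,-0.0053],"turn":0},{"hand":0.06,"slide":[-0.0336,0.0451,-0.0053],"turn":0}]'
python3 - <<'E'
from h import *
st=get_state();print(np.round(st['tool_pos'],4),np.round(st['eef_rot'],3),st['clock'])
s=snapshot("wrist");save(s,"w1",f=1.25)
for t in("mill","shaft_hole","hub_hole","crank_knob","tie_bundle"):
    print(t,[(np.round(d["uv"],1).tolist(),round(d["conf"],2)) for d in pinpoint(t,s)[:2]])
for t,z in(("mill",0),("shaft_hole",.145),("hub_hole",.145),("crank_knob",.173)):
    for d in pinpoint(t,s)[:1]: print(t,atz(s,d["uv"],z),atd(s,d["uv"]))
E
```

```text
clock: 1.98
tool_pos: [0.3934, 0.3235, 0.2736]
eef_rot: [0.839, 0.544, 0.0, -0.0]
contact_force: [0.8, 0.3, 0.1]
opening: 0.683
clock: 2.6
tool_pos: [0.5305, 0.078, 0.3001]
eef_rot: [0.839, 0.544, 0.0, -0.0]
contact_force: [0.5, 0.2, -0.4]
opening: 0.681
[0.5305 0.078  0.3001] [ 0.839  0.544  0.    -0.   ] 2.6
mill [([331.2, 171.5], 0.94), ([332.7, 212.8], 0.42)]
shaft_hole [([331.4, 211.3], 0.91)]
hub_hole [([317.1, 199.6], 0.69)]
crank_knob [([379.8, 133.8], 0.88)]
tie_bundle [([435.2, 72.3], 0.98)]
mill [0.55192492 0.08530394 0.        ] [0.53032488 0.09084892 0.10323774]
shaft_hole [0.55914405 0.07698329 0.145     ] [0.55269248 0.07906072 0.16414386]
hub_hole [0.541999   0.06889926 0.145     ] [0.54346274 0.0681848  0.13974743]
crank_knob [0.50269917 0.14514315 0.173     ] [0.50253454 0.14500303 0.17402746]
```

View pics/w1.png

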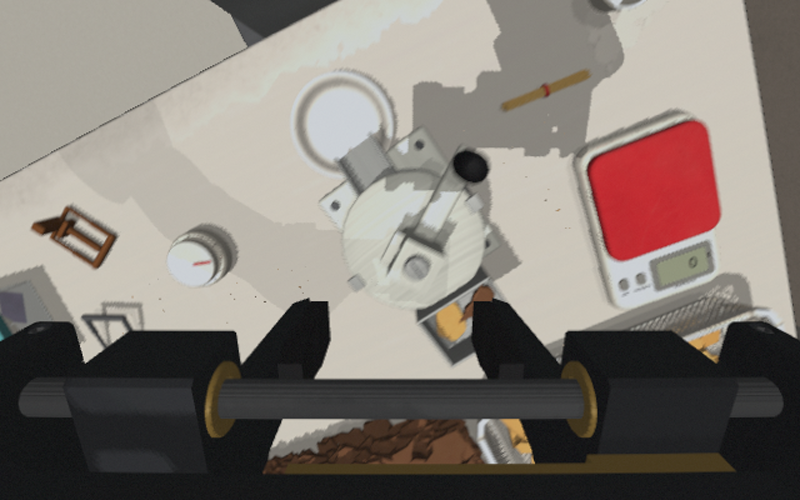

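```bash
python3 - <<'E'
from h import *
s=snapshot("wrist");save(s,"w1z",(240,90,420,270),4.2)
D=s["depth"];P={}
for v in range(60,290):
    for u in range(230,420):
        if D[v,u]>0:
            p=atd(s,(u,v))
            P[(u,v)]=p
A=np.array([list(k)+list(p) for k,p in P.items()])
h,e=np.histogram(A[:,4],bins=np.arange(0,.19,.004));print([(round(x,3),int(n)) for x,n in zip(e,h) if n>30])
np.save("A.npy",A)
m=(A[:,4]>.161)&(A[:,4]<.168)&(np.hypot(A[:,2]-.557,A[:,3]-.08)<.03);print("shaft",m.sum(),A[m,2:].mean(0),A[m,2:].min(0),A[m,2:].max(0))
m=(A[:,4]>.168)&(A[:,4]<.176);print("knob",m.sum(),A[m,2:].mean(0))
m=(A[:,4]>.152)&(A[:,4]<.161)
Q=(A[m,2:4]*1000).astype(np.float32);Q=Q[np.hypot(*(Q-[557,80]).T)<30];print("hub",len(Q),cv2.minAreaRect(Q))
m=(A[:,4]>.006)&(A[:,4]<.03);Q=(A[m,2:4]*1000).astype(np.float32);Q=Q[np.hypot(*(Q-[557,80]).T)<125];print("base",len(Q),cv2.minAreaRect(Q))
m=(A[:,4]>.122)&(A[:,4]<.13);Q=A[m,2:4];print("arm",len(Q),Q.mean(0))
if len(Q): U,S_,V=np.linalg.svd(Q-Q.mean(0));print(np.degrees(np.arctan2(V[0,1],V[0,0])))
E
```

```text
[(np.float64(0.0), 14757), (np.float64(0.004), 620), (np.float64(0.008), 477), (np.float64(0.012), 920), (np.float64(0.016), 2246), (np.float64(0.02), 219), (np.float64(0.024), 127), (np.float64(0.028), 230), (np.float64(0.032), 260), (np.float64(0.036), 243), (np.float64(0.04), 245), (np.float64(0.044), 66), (np.float64(0.048), 52), (np.float64(0.052), 43), (np.float64(0.056), 39), (np.float64(0.06), 31), (np.float64(0.076), 230), (np.float64(0.08), 244), (np.float64(0.084), 848), (np.float64(0.088), 100), (np.float64(0.092), 842), (np.float64(0.096), 3270), (np.float64(0.1), 3298), (np.float64(0.104), 371), (np.float64(0.108), 402), (np.float64(0.12), 58), (np.float64(0.124), 1068), (np.float64(0.128), 74), (np.float64(0.132), 34), (np.float64(0.136), 181), (np.float64(0.14), 140), (np.float64(0.144), 66), (np.float64(0.148), 61), (np.float64(0.152), 74), (np.float64(0.156), 897), (np.float64(0.16), 118), (np.float64(0.164), 304), (np.float64(0.168), 177), (np.float64(0.172), 310)]
shaft 296 [0.5553388  0.08097709 0.16458933] [0.54682365 0.07169211 0.16126712] [0.56470023 0.09003783 0.16658844]
knob 487 [0.50186271 0.14615986 0.17227905]
hub 971 ((556.1661376953125, 80.78754425048828), (34.47201919555664, 34.574180603027344), 39.2629280090332)
base 2756 ((537.6577758789062, 77.23272705078125), (197.2145538330078, 141.83596801757812), 11.212114334106445)
arm 1175 [0.52535367 0.1166324 ]
-47.751949231288435
```

View pics/w1z.png

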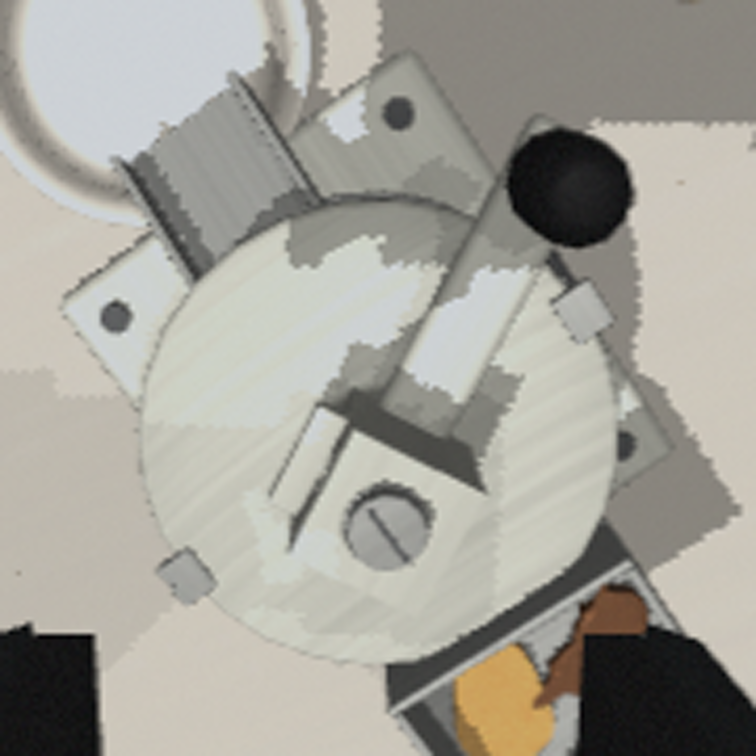

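```bash
python3 - <<'E'
from h import *
s=snapshot("wrist")
g=lambda x,y:(240+x/4.2,90+y/4.2)
def d(a,b,z):
    p,q=atz(s,g(*a),z),atz(s,g(*b),z);return np.round(p,4),np.round(q,4),np.degrees(np.arctan2(*(q-p)[1::-1]))
print("score",d((370,510),(408,558),.164));print(d((116,318),(398,113),.016));print(d((398,113),(625,445),.016))
A=np.load("A.npy")
# clip symmetric: pot circle lid outer
m=(A[:,4]>.09)&(A[:,4]<.104);Q=(A[m,2:4]*1000).astype(np.float32);Q=Q[np.hypot(*(Q-[556,81]).T)<75];print(cv2.minEnclosingCircle(Q))
M=np.array(s["camera_from_world"]);print(-M[:3,:3].T@M[:3,3]-np.array(get_state()['tool_pos']))
E
```

```text
score (array([0.5501, 0.0791, 0.164 ]), array([0.5641, 0.0823, 0.164 ]), np.float64(13.077722293613188))
(array([0.5036, 0.0118, 0.016 ]), array([0.4813, 0.1226, 0.016 ]), np.float64(101.4111360401299))
(array([0.4813, 0.1226, 0.016 ]), array([0.613 , 0.1501, 0.016 ]), np.float64(11.811022659728609))
((559.361083984375, 81.43164825439453), 72.07112884521484)
[-0.0705124   0.03104299  0.13884272]
```

Shaft axis is at (0.556, 0.081) and mill yaw is about 11.5°. The crank reads about +28° and the knob (0.502, 0.146). I'll grip the knob and swing it by -28°.

```bash
python3 -m creep '[{"hand":0.05,"slide":[0.0253,-0.0268,0],"turn":0},{"hand":0.05,"slide":[0.0253,-0.0269,0.04],"turn":0},{"hand":0.05,"slide":[0,0,0.05],"turn":0},{"hand":0.05,"slide":[0,0,0.05],"turn":0},{"hand":0.05,"slide":[0,0,0.01],"turn":0}]'
python3 -m creep '[{"hand":0.015,"slide":[0,0,0],"turn":0},{"hand":0.015,"slide":[0,0,0],"turn":0},{"hand":0.015,"slide":[0,0,0],"turn":0}]' 5
python3 - <<'E'
from h import *
st=get_state();print(st['tool_pos'],st['eef_rot'],st['opening']*88.1,st['contact_force'])
E
```

```text
clock: 3.82
tool_pos: [0.4994, 0.1475, 0.1474]
eef_rot: [0.839, 0.544, -0.003, -0.001]
contact_force: [0.5, -0.3, 0.4]
opening: 0.568
clock: 4.2
tool_pos: [0.5024, 0.1478, 0.1513]
eef_rot: [0.839, 0.544, 0.002, 0.0]
contact_force: [-0.3, -0.7, 3.4]
opening: 0.265
[0.50244807 0.14784525 0.15127679] [8.39318304e-01 5.43637979e-01 1.53678681e-03 4.13118121e-04] 23.370893840209916 [-0.31473007 -0.74839707  3.43099219]
```

```bash
python3 -m creep '[{"hand":0.015,"slide":[0.0118,0.0072,0],"turn":9.3},{"hand":0.015,"slide":[0.0118,0.0072,0],"turn":9.3},{"hand":0.015,"slide":[0.0118,0.0072,0],"turn":9.3},{"hand":0.015,"slide":[0,0,0],"turn":0}]'
python3 - <<'E'
from h import *
st=get_state();p=np.array(st['tool_pos']);print(p,st['opening']*88.1,st['contact_force']);d=p[:2]-[.556,.081];print(np.degrees(np.arctan2(d[1],d[0])),np.hypot(*d))
E
```

```text
clock: 4.7
tool_pos: [0.5402, 0.1654, 0.151]
eef_rot: [0.945, 0.326, 0.002, 0.0]
contact_force: [0.6, -1.1, 6.7]
opening: 0.265
[0.54024156 0.16542714 0.15100607] 23.38325559246287 [ 0.57778588 -1.10565835  6.67118078]
100.57267327326656 0.08588521816453441
```

```bash
python3 -m creep '[{"hand":0.04,"slide":[0,0,0],"turn":0},{"hand":0.04,"slide":[0,0,0],"turn":0},{"hand":0.04,"slide":[0,0,-0.03],"turn":0},{"hand":0.06,"slide":[0,0.04,-0.06],"turn":-10.6},{"hand":0.06,"slide":[0,0.04,-0.06],"turn":-10.6}]'
python3 -m creep '[{"hand":0.06,"slide":[0,0,0],"turn":0}]'
python3 - <<'E'
from h import *
st=get_state();print(st['tool_pos'],st['eef_rot'])
s=snapshot("wrist");save(s,"w2",f=1.25)
D=s["depth"];us,vs=np.meshgrid(range(150,500,1),range(40,300,1))
A=np.array([list(atd(s,(u,v))) for u,v in zip(us.ravel(),vs.ravel()) if D[v,u]>0]);c=np.hypot(A[:,0]-.556,A[:,1]-.081)
m=(A[:,2]>.168)&(A[:,2]<.177)&(c<.12);k=A[m].mean(0);print("knob",m.sum(),k)
m=(A[:,2]>.152)&(A[:,2]<.161)&(c<.03);print(m.sum(),cv2.minAreaRect((A[m,:2]*1000).astype(np.float32)))
m=(A[:,2]>.161)&(A[:,2]<.168)&(c<.02);q=A[m].mean(0);print(q,np.degrees(np.arctan2(k[1]-q[1],k[0]-q[0])))
m=(A[:,2]>.006)&(A[:,2]<.03)&(c<.12);print(cv2.minAreaRect((A[m,:2]*1000).astype(np.float32)))
save(s,"w2z",(220,60,440,260),3.6)
for t in("hub_hole","shaft_hole"):print(t,[(d["uv"],d["conf"],atz(s,d["uv"],.145)) for d in pinpoint(t,s)[:1]])
E
```

```text
clock: 5.32
tool_pos: [0.5852, 0.1143, 0.2849]
eef_rot: [0.867, 0.498, -0.001, -0.0]
contact_force: [0.3, 0.0, -0.7]
opening: 0.656
clock: 5.45
tool_pos: [0.5899, 0.1122, 0.2877]
eef_rot: [0.871, 0.492, 0.004, 0.002]
contact_force: [-0.3, 0.5, -0.5]
opening: 0.677
[0.58987045 0.11217915 0.28773449] [0.87051363 0.49212042 0.00445633 0.00191097]
knob 564 [0.53983448 0.1639645  0.17230818]
1132 ((556.1229858398438, 80.75476837158203), (34.033695220947266, 34.38501739501953), 10.663884162902832)
[0.5558518  0.08129678 0.16461252] 100.96549582876622
((539.9998779296875, 78.31620788574219), (194.70584106445312, 140.72251892089844), 11.192403793334961)
hub_hole [([257.2, 161.6], 0.81, array([0.53848497, 0.07581031, 0.145     ]))]
shaft_hole [([273.3, 177.2], 0.83, array([0.55838074, 0.080319  , 0.145     ]))]
```

View pics/w2z.png

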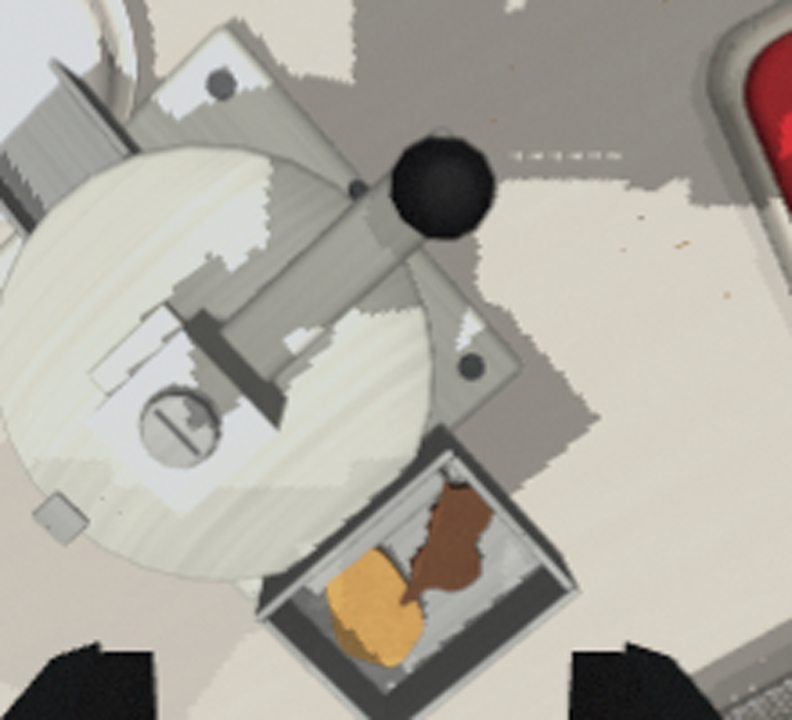

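Crank now reads within about 0.5° of the mill's yaw (hub 10.7°, base 11.2°). Next I fetch the pin.

```bash
python3 -m creep '[{"hand":0.04,"slide":[-0.0486,0.0263,0.0],"turn":0},{"hand":0.04,"slide":[-0.0486,0.0263,0],"turn":0},{"hand":0.04,"slide":[-0.0486,0.0263,0],"turn":0},{"hand":0.04,"slide":[-0.0486,0.0263,0],"turn":0},{"hand":0.04,"slide":[-0.0486,0.0263,0.01],"turn":0}]'
python3 -m creep '[{"hand":0.04,"slide":[-0.0486,0.0263,0.02],"turn":0},{"hand":0.04,"slide":[-0.0486,0.0263,0.02],"turn":0},{"hand":0.04,"slide":[-0.0486,0.0263,0.02],"turn":-9},{"hand":0.04,"slide":[0,0,0],"turn":0}]'
python3 - <<'E'
from h import *
st=get_state();print(st['tool_pos'],st['eef_rot'])
s=snapshot("wrist");save(s,"w3",f=1.25)
for t,z in(("pin",.0045),("pin_tab",.0345),("pin_mid",.0045),("bow_mid",.01)):
  for d in pinpoint(t,s)[:2]: print(t,np.round(d["uv"],1),round(d["conf"],2),np.round(atz(s,d["uv"],z),4),np.round(atd(s,d["uv"]),4))
E
```

```text
clock: 6.22
tool_pos: [0.5735, -0.161, 0.2724]
eef_rot: [0.869, 0.495, -0.001, -0.001]
contact_force: [1.1, -0.4, 0.1]
opening: 0.452
clock: 6.72
tool_pos: [0.5631, -0.3313, 0.2093]
eef_rot: [0.83, 0.558, -0.003, -0.002]
contact_force: [-0.6, 0.4, 1.1]
opening: 0.454
[ 0.56307439 -0.33129034  0.20929933] [ 0.8299448   0.55783054 -0.00341681 -0.00224726]
pin [323.7 180.5] 0.98 [ 0.5688 -0.3306  0.0045] [ 0.5619 -0.3281  0.0355]
pin [300.2  13.6] 0.89 [ 0.4027 -0.2886  0.0045] [ 0.4037 -0.2888  0.0082]
pin_tab [448.7 242.4] 0.77 [ 0.6798 -0.226   0.0345] [ 0.6795 -0.2261  0.035 ]
pin_tab [324.2 175.5] 0.66 [ 0.5574 -0.3257  0.0345] [ 0.5572 -0.3257  0.0354]
pin_mid [316.4  22.9] 0.81 [ 0.4165 -0.277   0.0045] [ 0.4175 -0.2773  0.009 ]
pin_mid [322.  195.3] 0.57 [ 0.5843 -0.339   0.0045] [ 0.5833 -0.3386  0.0085]
bow_mid [333.7  40.8] 0.96 [ 0.439  -0.2675  0.01  ] [ 0.4388 -0.2674  0.0087]
bow_mid [425.4 190.1] 0.74 [ 0.6214 -0.2274  0.01  ] [ 0.6216 -0.2273  0.0096]
```

View pics/w3.png

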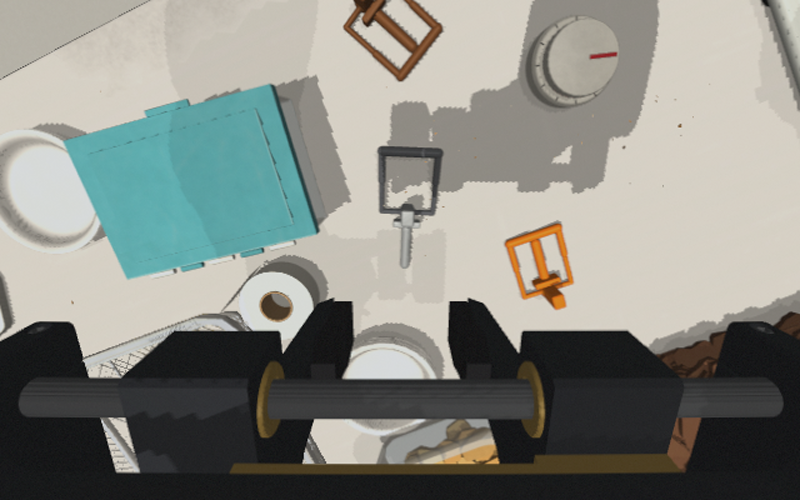

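```bash
python3 - <<'E'
from h import *
s=snapshot("wrist");save(s,"w3z",(280,100,370,230),5)
D=s["depth"]
A=np.array([list(atd(s,(u,v)))+[u,v] for u in range(280,370) for v in range(100,230) if D[v,u]>0])
m=(A[:,2]>.030)&(A[:,2]<.04)&(np.hypot(A[:,0]-.557,A[:,1]+.326)<.02);print("tab",m.sum(),A[m].mean(0),cv2.minAreaRect((A[m,:2]*1000).astype(np.float32)))
d=A[:,:2]-[.5573,-.3257];a=np.radians(-23);x=d@[np.cos(a),np.sin(a)];y=d@[-np.sin(a),np.cos(a)]
m=(x>.016)&(x<.053)&(abs(y)<.009)&(A[:,2]>.006)&(A[:,2]<.013);Q=A[m,:2];U,S,V=np.linalg.svd(Q-Q.mean(0));print("shank",m.sum(),Q.mean(0),np.degrees(np.arctan2(V[0,1],V[0,0])),x[m].max())
t=Q.mean(0)-[.5573,-.3257];print(np.degrees(np.arctan2(t[1],t[0])))
m=(x<-.045)&(x>-.07)&(abs(y)<.035)&(A[:,2]>.004);Q=A[m,:3];U,S,V=np.linalg.svd(Q[:,:2]-Q.mean(0)[:2]);print("bow",m.sum(),Q.mean(0),np.degrees(np.arctan2(V[0,1],V[0,0])),np.percentile(Q[:,2],[50,95]))
E
```

```text
tab 138 [ 5.56340957e-01 -3.23950287e-01  3.49587939e-02  3.16057971e+02
  1.70086957e+02] ((556.883544921875, -324.2353515625), (10.551795959472656, 14.396198272705078), 68.05493927001953)
shank 219 [ 0.58807935 -0.33844767] 155.16678527860287 0.052227588629257256
-22.4975313403256
bow 474 [ 0.50898307 -0.30268129  0.02681865] 66.09657459747764 [0.02714249 0.02888374]
```

View pics/w3z.png

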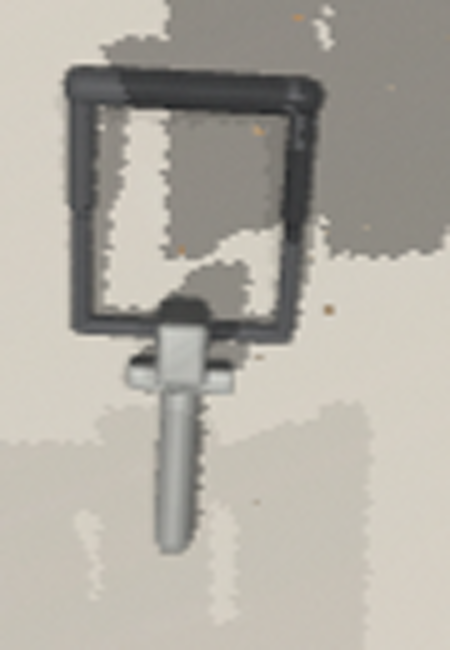

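```bash
python3 -m creep '[{"hand":0.03,"slide":[0,0,0.03],"turn":1.3},{"hand":0.03,"slide":[0,0,0.03],"turn":0},{"hand":0.03,"slide":[0,0,0.04],"turn":0},{"hand":0.03,"slide":[0,0,0],"turn":0},{"hand":0.03,"slide":[0,0,0],"turn":0}]'
cat >> h.py <<'E'
def go(tx,ty,tz,yaw=None):
    st=get_state();p=np.array(st['tool_pos']);q=st['eef_rot']
    f=2*np.arctan2(q[1],q[0]);d=np.array([tx,ty,tz])-p
    print("pos",np.round(p,4),"phi",round(np.degrees(f),2),"slide",np.round([np.cos(f)*d[0]+np.sin(f)*d[1],np.sin(f)*d[0]-np.cos(f)*d[1],-d[2]],4),"turn",None if yaw is None else round(np.degrees(f)-yaw,2),"F",np.round(st['contact_force'],1),"open",round(st['opening']*88.1,1),st['clock'])
E
python3 -c "
from h import *
go(.5562,-.3239,.023,66.5)"
```

```text
clock: 7.65
tool_pos: [0.5687, -0.3263, 0.1153]
eef_rot: [0.834, 0.552, 0.001, 0.001]
contact_force: [-0.0, 0.5, 1.1]
opening: 0.341
pos [ 0.5687 -0.3263  0.1153] phi 66.94 slide [-0.0027 -0.0125  0.0923] turn 0.44 F [-0.   0.5  1.1] open 30.0 7.65
```

```bash
python3 -m creep '[{"hand":0.03,"slide":[-0.0027,-0.0125,0.02],"turn":0},{"hand":0.03,"slide":[0,0,0.02],"turn":0},{"hand":0.03,"slide":[0,0,0.0],"turn":0}]'
python3 - <<'E'
from h import *
go(.5562,-.3239,.023,66.5)
s=snapshot("wrist");save(s,"w4",f=1.25)
D=s["depth"]
A=np.array([list(atd(s,(u,v)))+[u,v] for u in range(240,400) for v in range(100,330) if D[v,u]>0])
m=(A[:,2]>.030)&(A[:,2]<.04)&(np.hypot(A[:,0]-.557,A[:,1]+.326)<.02);print("tab",m.sum(),A[m].mean(0),cv2.minAreaRect((A[m,:2]*1000).astype(np.float32)))
E
```

```text
clock: 8.02
tool_pos: [0.5549, -0.3239, 0.0731]
eef_rot: [0.834, 0.551, -0.0, -0.001]
contact_force: [0.3, 0.8, 0.0]
opening: 0.341
pos [ 0.5549 -0.3239  0.0731] phi 66.91 slide [0.0006 0.0012 0.0501] turn 0.41 F [0.3 0.8 0. ] open 30.1 8.025
tab 376 [ 5.55725392e-01 -3.23727607e-01  3.47204223e-02  3.21954787e+02
  2.34500000e+02] ((556.4448852539062, -324.00433349609375), (10.799942016601562, 13.964613914489746), 62.93523406982422)
```

View pics/w4.png

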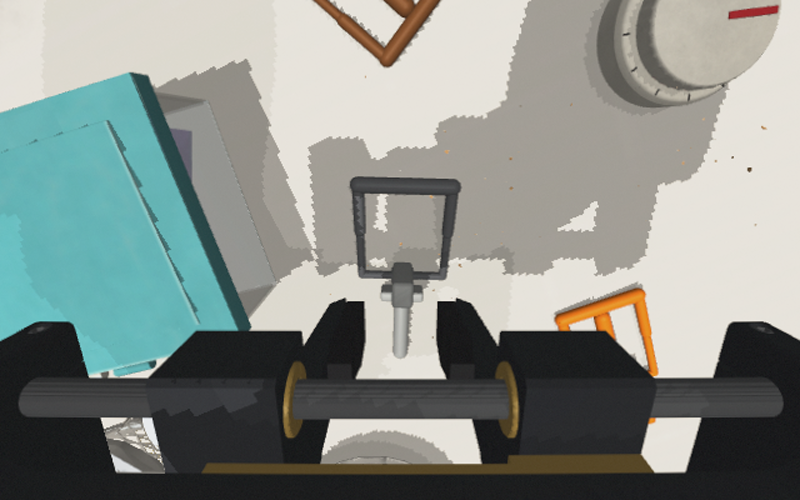

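```bash
python3 - <<'E'
from h import *
s=snapshot("wrist")
for u,v in((150,150),(40,150),(180,240),(600,60),(60,100)): print(u,v,np.round(atd(s,(u,v)),3))
E
```

```text
150 150 [ 0.471 -0.381  0.059]
40 150 [ 0.485 -0.295  0.213]
180 240 [ 0.518 -0.389  0.065]
600 60 [ 0.529 -0.118 -0.   ]
60 100 [ 0.436 -0.404  0.066]
```

```bash
python3 -m creep '[{"hand":0.03,"slide":[0,0,0.02],"turn":0.4},{"hand":0.03,"slide":[0,0,0.02],"turn":0},{"hand":0.03,"slide":[0,0,0.010],"turn":0},{"hand":0.03,"slide":[0,0,0],"turn":0}]'
python3 -c "
from h import *
go(.5552,-.3237,.023,66.5)"
```

```text
clock: 8.62
tool_pos: [0.5541, -0.3238, 0.0222]
eef_rot: [0.836, 0.548, -0.001, -0.001]
contact_force: [-0.1, -0.8, 0.5]
opening: 0.342
pos [ 0.5541 -0.3238  0.0222] phi 66.5 slide [ 0.0005  0.0009 -0.0008] turn 0.0 F [-0.1 -0.8  0.5] open 30.1 8.625
```

```bash
python3 -m creep '[{"hand":0.03,"slide":[0.0005,0.0009,-0.0005],"turn":0},{"hand":0.004,"slide":[0,0,0],"turn":0},{"hand":0.004,"slide":[0,0,0],"turn":0},{"hand":0.004,"slide":[0,0,0],"turn":0},{"hand":0.004,"slide":[0,0,0],"turn":0}]' 25
python3 -m creep '[{"hand":0.004,"slide":[0,0,-0.01],"turn":0},{"hand":0.004,"slide":[0,0,-0.03],"turn":0},{"hand":0.004,"slide":[0,0,-0.05],"turn":0},{"hand":0.004,"slide":[0,0,-0.05],"turn":0},{"hand":0.004,"slide":[0,0,-0.05],"turn":0}]'
python3 - <<'E'
from h import *
go(.5552,-.3237,.22,66.5)
s=snapshot("wrist");save(s,"w5",f=1.25)
s=snapshot("side");save(s,"s5",(250,100,450,300),3)
E
```

```text
clock: 9.25
tool_pos: [0.5562, -0.3243, 0.0246]
eef_rot: [0.836, 0.548, 0.0, 0.0]
contact_force: [-0.4, -0.6, 3.3]
opening: 0.125
clock: 9.88
tool_pos: [0.5554, -0.3241, 0.2161]
eef_rot: [0.836, 0.548, -0.0, -0.0]
contact_force: [1.1, -0.2, -1.6]
opening: 0.123
pos [ 0.5554 -0.3241  0.2161] phi 66.49 slide [ 0.0002 -0.0004 -0.0039] turn -0.01 F [ 1.1 -0.2 -1.6] open 10.8 9.875
```

View pics/w5.png

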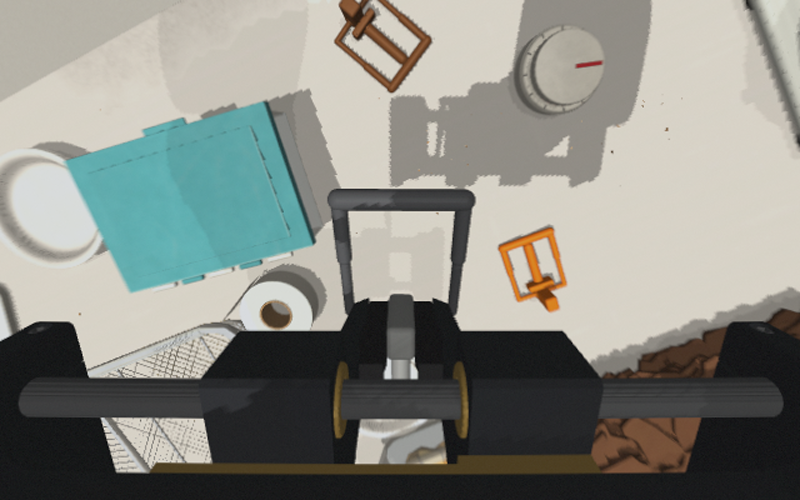

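View pics/s5.png

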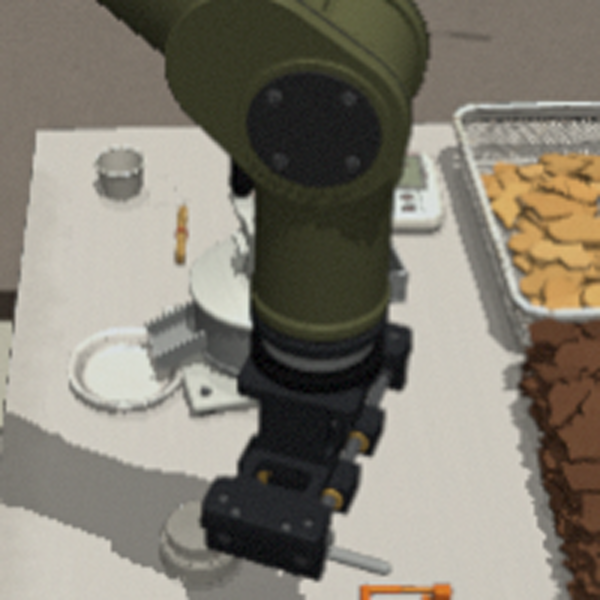

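```bash
python3 -m creep '[{"hand":0.004,"slide":[0.0401,-0.0293,0],"turn":0},{"hand":0.004,"slide":[0.0401,-0.0293,0],"turn":0},{"hand":0.004,"slide":[0.0401,-0.0293,0],"turn":0},{"hand":0.004,"slide":[0.0401,-0.0293,0],"turn":0},{"hand":0.004,"slide":[0.0401,-0.0293,0],"turn":0}]'
python3 -m creep '[{"hand":0.004,"slide":[0.0401,-0.0293,0],"turn":0},{"hand":0.004,"slide":[0.0401,-0.0293,0],"turn":0},{"hand":0.004,"slide":[0.0401,-0.0293,0],"turn":0},{"hand":0.004,"slide":[0,0,0],"turn":-8.7},{"hand":0.004,"slide":[0,0,0],"turn":-8.7}]'
python3 -m creep '[{"hand":0.004,"slide":[0,0,0],"turn":-8.7},{"hand":0.004,"slide":[0,0,0],"turn":-8.6},{"hand":0.004,"slide":[0,0,0],"turn":0},{"hand":0.004,"slide":[0,0,0],"turn":0}]'
python3 - <<'E'
from h import *
go(.4687,.0637,.1645,101.2)
s=snapshot("wrist");save(s,"w6",f=1.25)
b=snapshot("side");save(b,"s6",(250,80,410,220),5)
a=snapshot("scene");save(a,"c6",(200,80,400,230),4)
for n,p in(("wrist",s),("side",b),("scene",a)):
  for t in("pin_tab","pin_mid","pin","hub_hole"):
    for d in pinpoint(t,p)[:1]: print(n,t,np.round(d["uv"],1),round(d["conf"],2))
E
```

```text
clock: 10.6
tool_pos: [0.5005, -0.0804, 0.2139]
eef_rot: [0.836, 0.548, -0.0, -0.0]
contact_force: [0.7, -0.8, -0.4]
opening: 0.121
clock: 11.22
tool_pos: [0.4681, 0.0644, 0.2139]
eef_rot: [0.741, 0.671, -0.001, -0.0]
contact_force: [0.9, -0.3, -1.3]
opening: 0.119
clock: 11.72
tool_pos: [0.4687, 0.0633, 0.2141]
eef_rot: [0.636, 0.772, -0.0, -0.0]
contact_force: [1.2, -0.4, -1.6]
opening: 0.125
pos [0.4687 0.0633 0.2141] phi 101.04 slide [0.0004 0.0001 0.0496] turn -0.16 F [ 1.2 -0.4 -1.6] open 11.0 11.725
wrist pin_tab [321.5 161. ] 0.74
wrist pin_mid [ 70.7 265.9] 0.93
wrist pin [ 71.1 275.9] 0.93
wrist hub_hole [319.2 301.3] 0.81
side pin_tab [269.6 323.3] 0.91
side pin_mid [379.  304.1] 0.83
side pin [391.3 304.6] 0.63
side hub_hole [330.4 176.7] 0.94
scene pin_tab [373.3 295.5] 0.69
scene pin_mid [371.2 287.2] 0.52
scene pin [290.  167.7] 0.55
scene hub_hole [301.3 164.2] 0.52
```

View pics/s6.png

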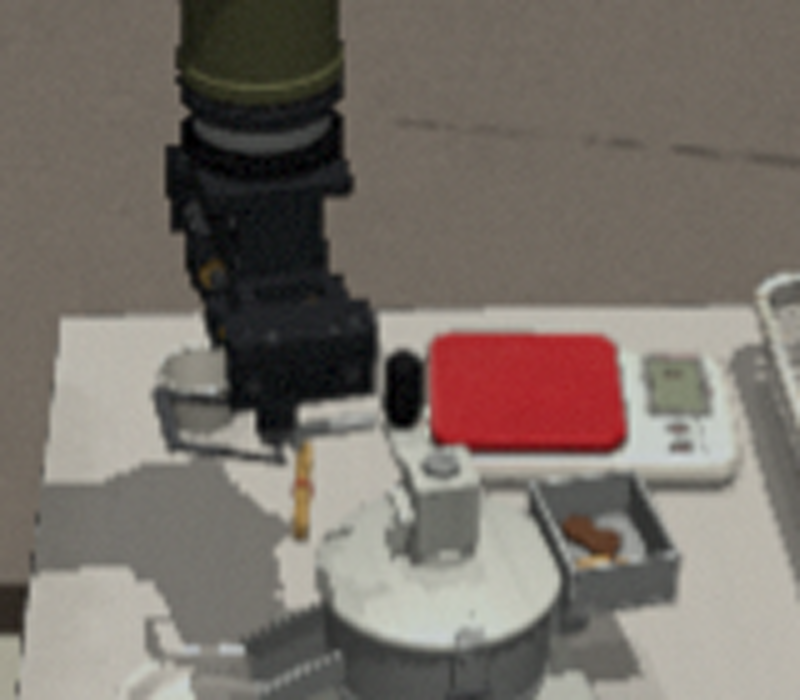

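View pics/c6.png

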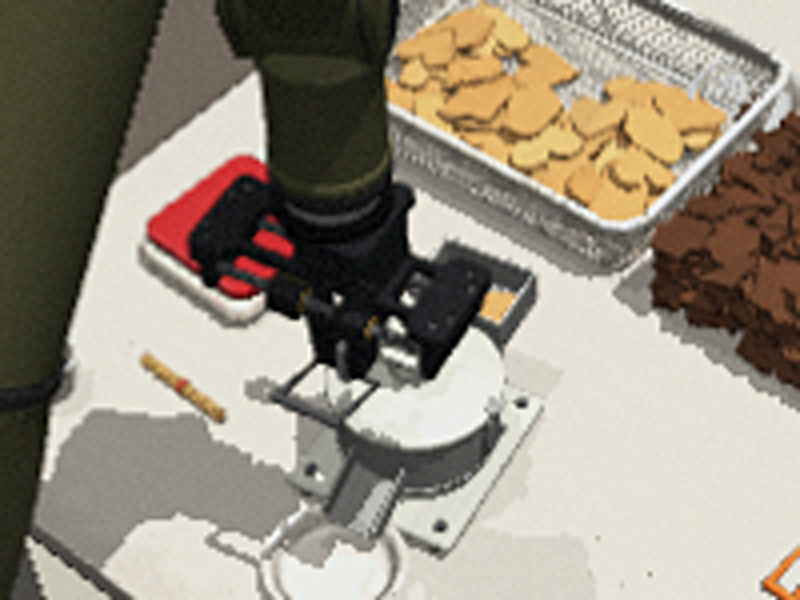

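View pics/w6.png

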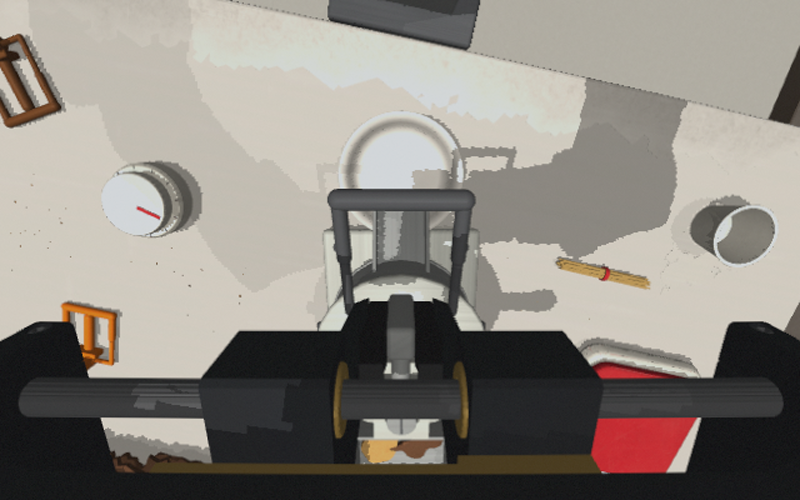

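```bash
python3 - <<'E'
from h import *
b=snapshot("side");a=snapshot("scene");s=snapshot("wrist")
st=get_state();p=np.array(st['tool_pos']);f=np.radians(101.04-90);u=np.array([np.cos(f),np.sin(f),0])
ax=p-[0,0,.0195]+u*.0006
for k,pt in(("nose",ax+54*u/1000),("should",ax+.013*u),("shoulder_top",ax+.013*u+[0,0,.009]),("tabtop",ax+[0,0,.03])):
    x=proj(b,pt);y=proj(a,pt);w=proj(s,pt);print(k,"side z",np.round((x-[250,80])*5),"scene z",np.round((y-[200,80])*4),"wrist",np.round(w*1.25))
D=s["depth"]
A=np.array([list(atd(s,(i,j)))+[i,j] for i in range(305,340) for j in range(225,320) if D[j,i]>0])
m=(A[:,2]>ax[2]+.022)&(A[:,2]<ax[2]+.036);print("tab",m.sum(),A[m].mean(0)[:3], (A[m,:2].mean(0)-p[:2])@u[:2],np.percentile(A[m,2],[10,50,90])-p[2],cv2.minAreaRect((A[m,:2]*1000).astype(np.float32)))
E
```

```text
nose side z [373. 419.] scene z [386. 317.] wrist [400. 410.]
should side z [294. 429.] scene z [356. 358.] wrist [401. 336.]
shoulder_top side z [294. 415.] scene z [356. 349.] wrist [401. 346.]
tabtop side z [267. 383.] scene z [344. 342.] wrist [401. 346.]
tab 1080 [0.4662518  0.06321838 0.22446987] -0.0027177021531322445 [0.00571534 0.01057927 0.01384355] ((467.8164367675781, 64.04180908203125), (18.80133819580078, 16.357158660888672), 12.212942123413086)
```

```bash
python3 - <<'E'
from h import *
b=snapshot("side");s=snapshot("wrist");p=np.array(get_state()['tool_pos'])
x=proj(b,[.556,.081,.164]);print("shaft end pred",np.round((x-[250,80])*5))
D=s["depth"]
for v in range(232,300,4): print(v,[tuple(np.round((atd(s,(u,v))-p)*1000,1)) for u in (313,321,328)])
im=b["frame"][135:190,295:345];save(b,"s7",(295,130,350,190),12)
E
```

```text
shaft end pred [436. 458.]
232 [(np.float64(32.8), np.float64(-0.2), np.float64(-116.2)), (np.float64(30.9), np.float64(6.7), np.float64(-114.9)), (np.float64(30.2), np.float64(12.9), np.float64(-116.1))]
236 [(np.float64(-4.9), np.float64(-5.3), np.float64(-21.8)), (np.float64(-6.4), np.float64(-1.0), np.float64(-20.3)), (np.float64(-7.0), np.float64(2.9), np.float64(-20.6))]
240 [(np.float64(-5.2), np.float64(-5.2), np.float64(-15.7)), (np.float64(-6.3), np.float64(-1.0), np.float64(-15.1)), (np.float64(-6.7), np.float64(2.9), np.float64(-16.0))]
244 [(np.float64(-5.7), np.float64(-5.1), np.float64(-9.7)), (np.float64(-6.8), np.float64(-1.1), np.float64(-9.1)), (np.float64(-7.1), np.float64(2.7), np.float64(-10.1))]
248 [(np.float64(-5.4), np.float64(-5.0), np.float64(-5.7)), (np.float64(-6.3), np.float64(-1.0), np.float64(-5.5)), (np.float64(-7.0), np.float64(2.6), np.float64(-5.4))]
252 [(np.float64(-5.8), np.float64(-4.9), np.float64(-0.4)), (np.float64(-6.3), np.float64(-1.0), np.float64(-0.9)), (np.float64(-7.2), np.float64(2.4), np.float64(-0.4))]
256 [(np.float64(-6.2), np.f
[... 1144 characters left out ...]
at64(11.4))]
284 [(np.float64(5.4), np.float64(-2.6), np.float64(10.4)), (np.float64(4.2), np.float64(1.1), np.float64(11.0)), (np.float64(3.9), np.float64(4.4), np.float64(10.5))]
288 [(np.float64(25.7), np.float64(0.7), np.float64(-17.7)), (np.float64(22.9), np.float64(4.8), np.float64(-14.7)), (np.float64(24.3), np.float64(9.3), np.float64(-18.2))]
292 [(np.float64(28.5), np.float64(1.2), np.float64(-18.0)), (np.float64(24.7), np.float64(5.2), np.float64(-13.5)), (np.float64(26.6), np.float64(9.8), np.float64(-17.7))]
296 [(np.float64(32.1), np.float64(1.8), np.float64(-19.3)), (np.float64(27.8), np.float64(5.8), np.float64(-14.4)), (np.float64(29.5), np.float64(10.4), np.float64(-18.1))]
```

View pics/s7.png

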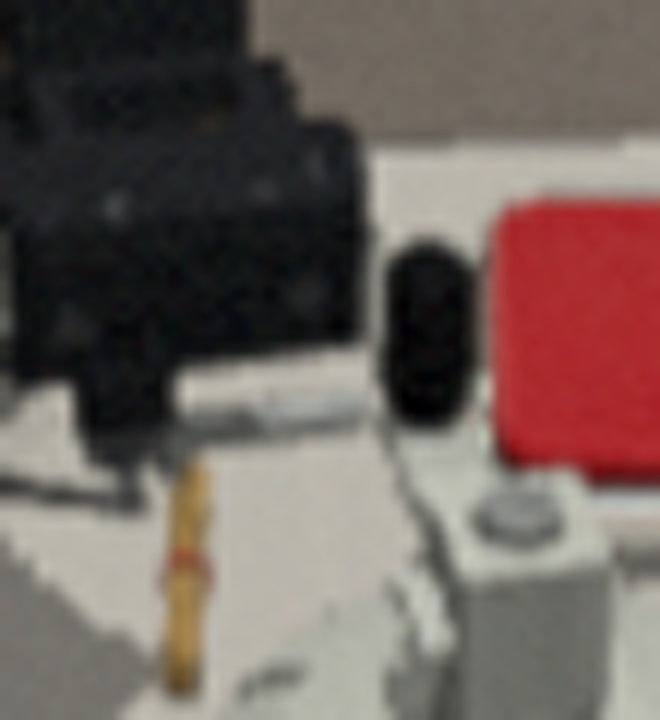

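```bash
python3 -m creep '[{"hand":0.004,"slide":[0.0004,0,0.02],"turn":-0.15},{"hand":0.004,"slide":[0,0,0.02],"turn":0},{"hand":0.004,"slide":[0,0,0.0097],"turn":0},{"hand":0.004,"slide":[0,0,0],"turn":0},{"hand":0.004,"slide":[0,0,0],"turn":0}]'
python3 - <<'E'
from h import *
go(.4687,.0637,.1645,101.2)
b=snapshot("side");save(b,"s8",(290,140,360,200),11)
a=snapshot("scene");save(a,"c8",(270,135,340,190),11)
p=np.array(get_state()['tool_pos']);f=np.radians(11.2);u=np.array([np.cos(f),np.sin(f),0]);ax=p-[0,0,.0195]+u*.0004
for k,pt in(("nose",ax+.054*u),("should",ax+.013*u),("mouth",np.array([.556,.081,.145])-.017*u),("shaftend",[.556,.081,.164])):
    print(k,np.round((proj(b,pt)-[290,140])*11),np.round((proj(a,pt)-[270,135])*11))
E
```

```text
clock: 13.35
tool_pos: [0.4693, 0.064, 0.165]
eef_rot: [0.634, 0.774, 0.0, 0.0]
contact_force: [0.3, 0.1, -1.8]
opening: 0.123
pos [0.4693 0.064  0.165 ] phi 101.34 slide [-0.0002 -0.0006  0.0005] turn 0.14 F [ 0.3  0.1 -1.8] open 10.9 13.35
nose [379. 428.] [298. 391.]
should [210. 452.] [219. 500.]
mouth [449. 421.] [330. 348.]
shaftend [520. 347.] [359. 256.]
```

View pics/s8.png

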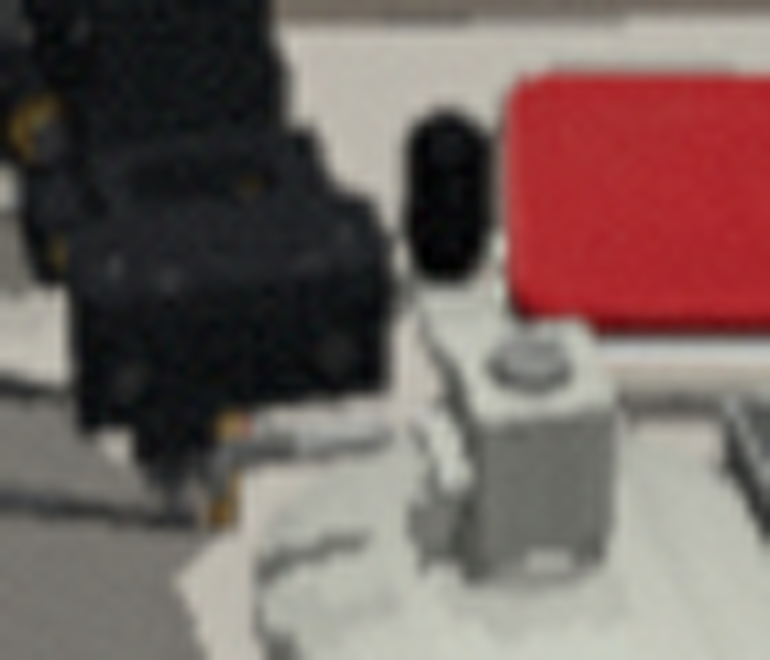

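View pics/c8.png

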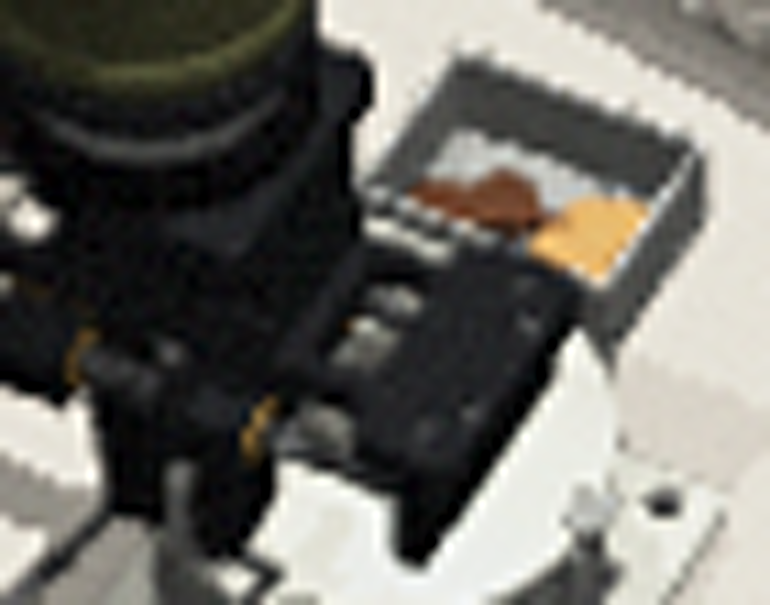

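```bash
python3 -m creep '[{"hand":0.004,"slide":[-0.0002,0.008,0.0004],"turn":0.1},{"hand":0.004,"slide":[0,0.008,0],"turn":0},{"hand":0.004,"slide":[0,0.003,0],"turn":0},{"hand":0.004,"slide":[0,0.003,0],"turn":0},{"hand":0.004,"slide":[0,0,0],"turn":0}]'
python3 -c "
from h import *
go(.556-.030*.981,.081-.030*.194,.1645,101.2)
s=snapshot('side');save(s,'s9',(290,140,360,200),11)
w=snapshot('wrist');save(w,'w9',(240,200,400,320),5)"
```

```text
clock: 14.08
tool_pos: [0.4906, 0.068, 0.1641]
eef_rot: [0.634, 0.773, 0.0, -0.0]
contact_force: [0.4, 0.5, -0.6]
opening: 0.121
pos [0.4906 0.068  0.1641] phi 101.24 slide [ 0.      0.0367 -0.0004] turn 0.04 F [ 0.4  0.5 -0.6] open 10.6 14.075
```

View pics/s9.png

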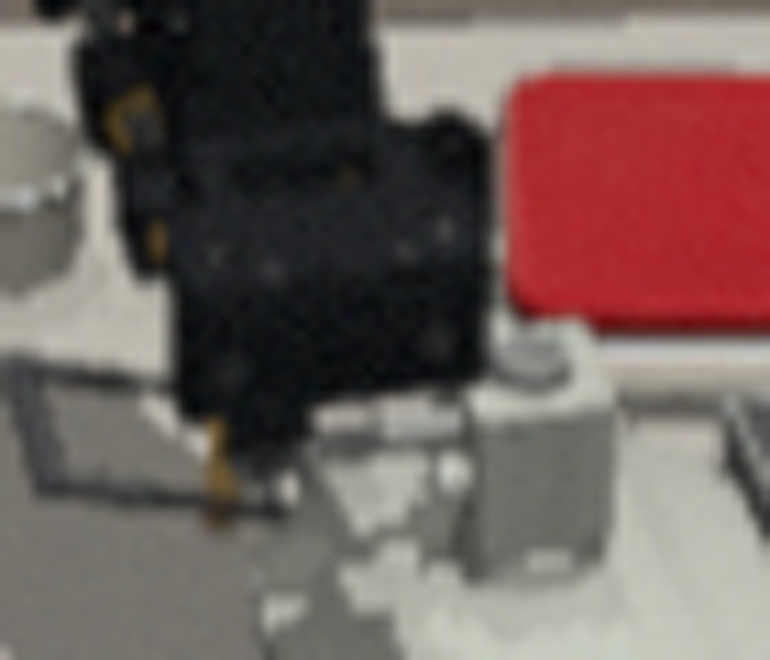

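View pics/w9.png

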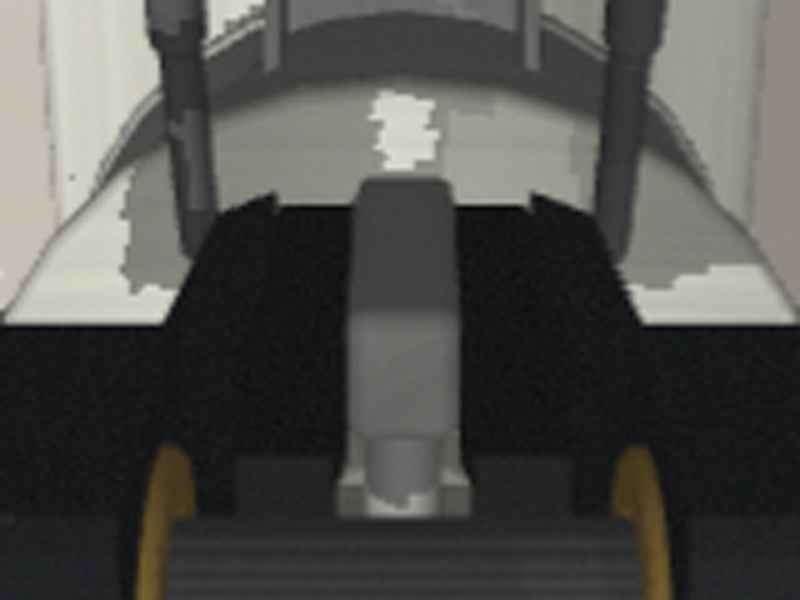

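```bash
python3 -m creep '[{"hand":0.004,"slide":[0,0.004,0],"turn":0},{"hand":0.004,"slide":[0,0.004,0],"turn":0},{"hand":0.004,"slide":[0,0,0],"turn":0}]'
python3 -c "
from h import *
go(.556-.030*.981,.081-.030*.194,.1645,101.2);print(get_state()['moment'])"
```

```text
clock: 14.55
tool_pos: [0.4988, 0.0697, 0.1641]
eef_rot: [0.634, 0.773, 0.0, 0.0]
contact_force: [0.7, 0.9, -1.0]
opening: 0.121
pos [0.4988 0.0697 0.1641] phi 101.24 slide [-0.      0.0283 -0.0004] turn 0.04 F [ 0.7  0.9 -1. ] open 10.7 14.55
[ 0.02253128  0.02687808 -0.0386063 ]
```

```bash
python3 -m creep '[{"hand":0.004,"slide":[0,0.004,0],"turn":0},{"hand":0.004,"slide":[0,0.004,0],"turn":0},{"hand":0.004,"slide":[0,0.004,0],"turn":0},{"hand":0.004,"slide":[0,0.004,0],"turn":0},{"hand":0.004,"slide":[0,0,0],"turn":0}]'
python3 -c "
from h import *
go(.556-.030*.981,.081-.030*.194,.1645,101.2);print(get_state()['moment'])"
```

```text
clock: 15.18
tool_pos: [0.5144, 0.0728, 0.1641]
eef_rot: [0.635, 0.773, 0.0, 0.0]
contact_force: [-0.4, 0.8, -0.9]
opening: 0.123
pos [0.5144 0.0728 0.1641] phi 101.23 slide [ 0.      0.0124 -0.0004] turn 0.03 F [-0.4  0.8 -0.9] open 10.8 15.175
[0.00790208 0.03529534 0.01684945]
```

```bash
python3 -m creep '[{"hand":0.004,"slide":[0,0.004,0],"turn":0},{"hand":0.004,"slide":[0,0.004,0],"turn":0},{"hand":0.004,"slide":[0,0.002,0],"turn":0},{"hand":0.004,"slide":[0,0.001,0],"turn":0},{"hand":0.004,"slide":[0,0,0],"turn":0}]'
python3 -c "
from h import *
go(.556-.030*.981,.081-.030*.194,.1645,101.2);print(get_state()['moment'])"
```

```text
clock: 15.8
tool_pos: [0.5248, 0.0748, 0.1641]
eef_rot: [0.634, 0.773, -0.0, -0.0]
contact_force: [-0.3, 0.5, -0.2]
opening: 0.127
pos [0.5248 0.0748 0.1641] phi 101.24 slide [ 0.      0.0018 -0.0004] turn 0.04 F [-0.3  0.5 -0.2] open 11.2 15.8
[0.04297328 0.03857943 0.01798184]
```

```bash
python3 -m creep '[{"hand":0.004,"slide":[0,0.001,0],"turn":0},{"hand":0.004,"slide":[0,0.001,0],"turn":0},{"hand":0.004,"slide":[0,0,0],"turn":0}]'
python3 -c "
from h import *
go(.556-.030*.981,.081-.030*.194,.1645,101.2)"
python3 -m creep '[{"hand":0.004,"slide":[0,0.001,0],"turn":0},{"hand":0.004,"slide":[0,0,0],"turn":0}]'
python3 -c "
from h import *
go(.556-.030*.981,.081-.030*.194,.1645,101.2)
s=snapshot('side');save(s,'s10',(290,140,360,200),11)
w=snapshot('wrist');save(w,'w10',(240,200,400,320),5)"
```

```text
clock: 16.18
tool_pos: [0.5262, 0.075, 0.164]
eef_rot: [0.634, 0.773, -0.001, -0.0]
contact_force: [-2.1, 0.3, -0.5]
opening: 0.121
pos [0.5262 0.075  0.164 ] phi 101.24 slide [ 0.0001  0.0004 -0.0005] turn 0.04 F [-2.1  0.3 -0.5] open 10.6 16.175
clock: 16.42
tool_pos: [0.5263, 0.0751, 0.164]
eef_rot: [0.634, 0.773, -0.001, -0.001]
contact_force: [-4.4, -0.1, 3.0]
opening: 0.121
pos [0.5263 0.0751 0.164 ] phi 101.24 slide [ 0.0001  0.0003 -0.0005] turn 0.04 F [-4.4 -0.1  3. ] open 10.6 16.425
```

View pics/s10.png

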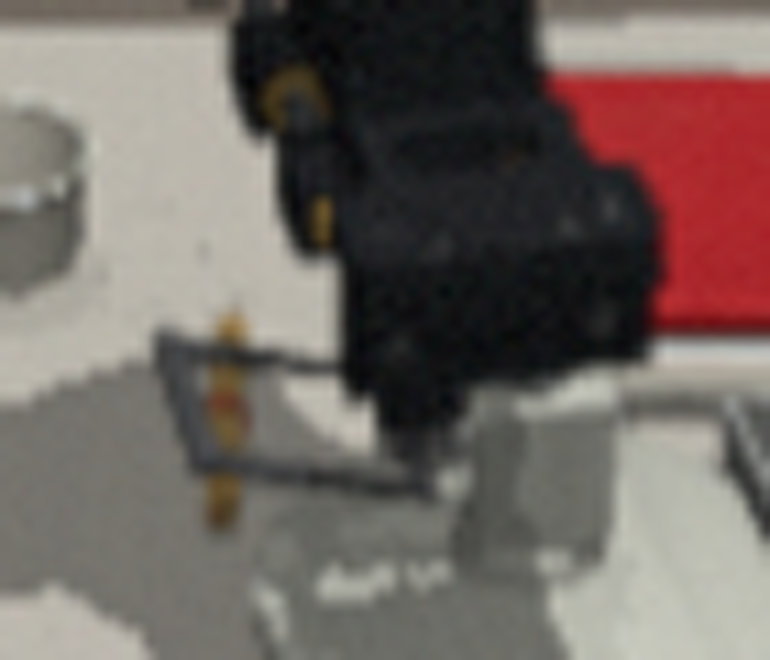

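View pics/w10.png

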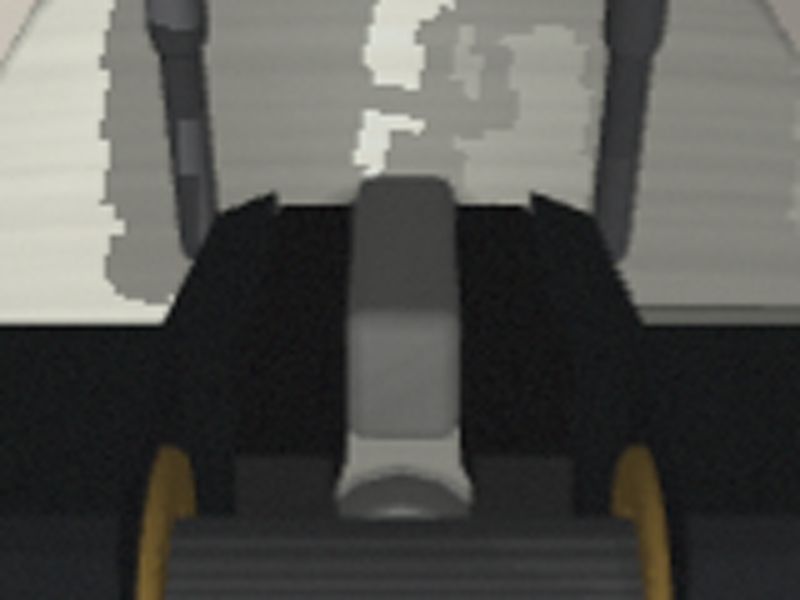

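```bash
python3 -m creep '[{"hand":0.02,"slide":[0,0,0],"turn":0},{"hand":0.02,"slide":[0,0,0],"turn":0},{"hand":0.02,"slide":[0,0,-0.02],"turn":0},{"hand":0.03,"slide":[0,0,-0.06],"turn":0},{"hand":0.03,"slide":[0,-0.04,-0.03],"turn":0}]'
python3 -m creep '[{"hand":0.03,"slide":[0,-0.02,0],"turn":0},{"hand":0.03,"slide":[0,0,0],"turn":0}]'
python3 - <<'E'
from h import *
go(.556-.083*.981,.081-.083*.194,.164,11.2);print(get_state()['q'])
s=snapshot('wrist');save(s,'w11',f=1.25)
D=s["depth"];f=np.radians(11.2);R=np.array([[np.cos(f),-np.sin(f)],[np.sin(f),np.cos(f)]])
A=np.array([list(atd(s,(i,j)))+[i,j] for i in range(200,450) for j in range(60,320) if D[j,i]>0])
A[:,:2]=(A[:,:2]-[.556,.081])@R
np.save("B.npy",A)
m=(A[:,2]>.145)&(A[:,2]<.18)&(A[:,0]<-.06)&(A[:,0]>-.11)&(abs(A[:,1])<.035);print("bow",m.sum(),A[m].mean(0)[:3],np.percentile(A[m,:3],[5,95],axis=0))
m=(A[:,2]>.165)&(A[:,2]<.185)&(A[:,0]<-.018)&(A[:,0]>-.05)&(abs(A[:,1])<.012);print("tab",m.sum(),A[m].mean(0)[:3],np.percentile(A[m,:3],[3,97],axis=0))
m=(A[:,2]>.160)&(A[:,2]<.168)&(abs(A[:,0])<.012)&(abs(A[:,1])<.012);print("shaft",m.sum(),A[m].mean(0)[:3])
E
```

```text
clock: 17.15
tool_pos: [0.4923, 0.069, 0.2769]
eef_rot: [0.635, 0.773, 0.004, 0.002]
contact_force: [0.0, -0.1, -0.8]
opening: 0.337
clock: 17.4
tool_pos: [0.4686, 0.0633, 0.2748]
eef_rot: [0.634, 0.773, 0.0, 0.001]
contact_force: [0.1, -0.2, -0.3]
opening: 0.344
pos [0.4686 0.0633 0.2748] phi 101.24 slide [0.0004 0.0062 0.1108] turn 90.04 F [ 0.1 -0.2 -0.3] open 30.3 17.4
[ 0.05597407  0.47419041 -0.43145962  1.96638195  0.2825955   0.75801181
  1.22657893]
bow 831 [-0.08067452  0.00058277  0.15969578] [[-0.08871806 -0.0239886   0.15489051]
 [-0.06328586  0.02524872  0.1626125 ]]
tab 225 [-3.39963734e-02  1.07856599e-04  1.72504927e-01] [[-0.03919259 -0.00514169  0.16596753]
 [-0.02678992  0.00536712  0.17469042]]
shaft 318 [-0.00158532 -0.00037225  0.16424255]
```

View pics/w11.png

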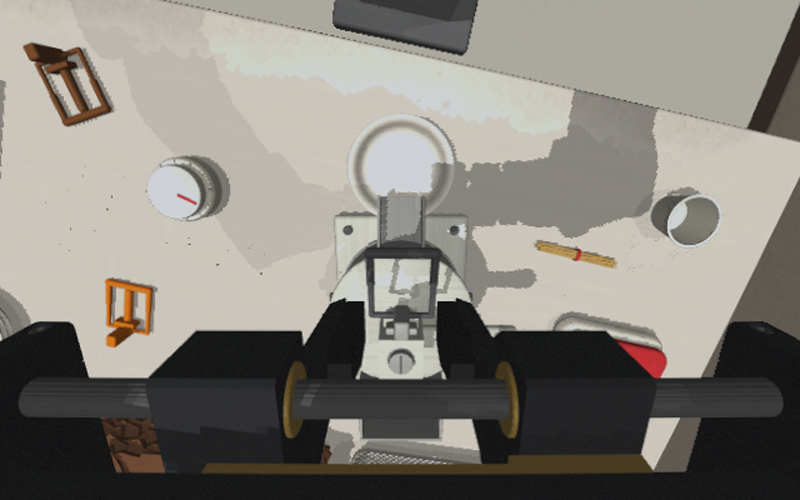

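```bash
python3 - <<'E'
import numpy as np
A=np.load("B.npy")
m=(A[:,2]>.150)&(A[:,2]<.18)&(A[:,0]<-.07)&(A[:,0]>-.11)&(abs(A[:,1])<.017);B=A[m];print(len(B),np.percentile(B[:,:3],[3,25,50,75,97],axis=0))
E
python3 -m creep '[{"hand":0.03,"slide":[0,0,0],"turn":10},{"hand":0.03,"slide":[0,0,0],"turn":10},{"hand":0.03,"slide":[0,0,0],"turn":10},{"hand":0.03,"slide":[0,0,0],"turn":10},{"hand":0.03,"slide":[0,0,0],"turn":10}]'
python3 -m creep '[{"hand":0.03,"slide":[0,0,0],"turn":10},{"hand":0.03,"slide":[0,0,0],"turn":10},{"hand":0.03,"slide":[0,0,0],"turn":10},{"hand":0.03,"slide":[0,0,0],"turn":10},{"hand":0.03,"slide":[0,0,0],"turn":0}]'
python3 -c "
from h import *
go(.4741,.0648,.160,11.2);s=snapshot('wrist');save(s,'w12',f=1.25)"
```

```text
351 [[-8.88986514e-02 -1.54572565e-02  1.58602402e-01]
 [-8.77770643e-02 -8.47941541e-03  1.60618619e-01]
 [-8.61756275e-02  4.70086943e-05  1.61374532e-01]
 [-8.42303467e-02  8.60824936e-03  1.61981662e-01]
 [-8.21366641e-02  1.55167012e-02  1.63041034e-01]]
clock: 18.08
tool_pos: [0.4705, 0.0641, 0.2736]
eef_rot: [0.903, 0.43, 0.0, 0.0]
contact_force: [-0.4, -0.0, -1.2]
opening: 0.34
clock: 18.7
tool_pos: [0.4701, 0.0642, 0.2737]
eef_rot: [0.995, 0.099, 0.0, 0.0]
contact_force: [0.5, -0.1, -1.1]
opening: 0.342
pos [0.4701 0.0642 0.2737] phi 11.39 slide [0.004  0.0002 0.1137] turn 0.19 F [ 0.5 -0.1 -1.1] open 30.1 18.7
```

View pics/w12.png

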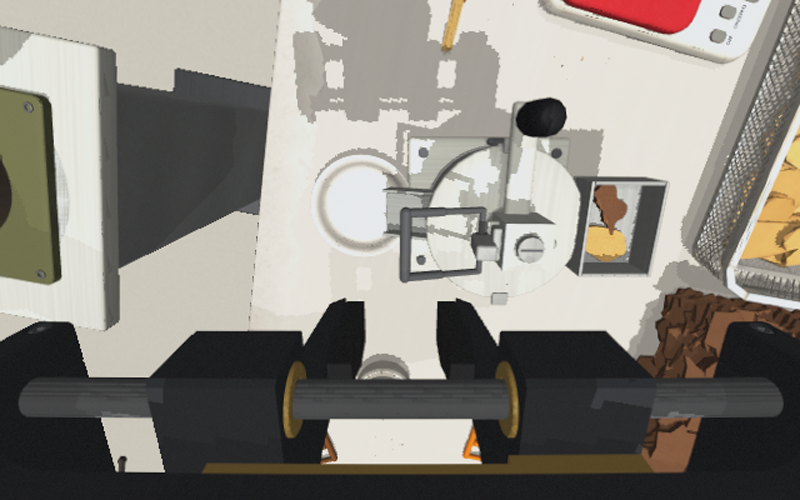

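```bash
python3 - <<'E'
from h import *
s=snapshot('wrist')
D=s["depth"];f=np.radians(11.2);R=np.array([[np.cos(f),-np.sin(f)],[np.sin(f),np.cos(f)]])
A=np.array([list(atd(s,(i,j)))+[i,j] for i in range(300,450) for j in range(140,240) if D[j,i]>0])
A[:,:2]=(A[:,:2]-[.556,.081])@R
m=(A[:,2]>.150)&(A[:,2]<.18)&(A[:,0]<-.07)&(A[:,0]>-.11)&(abs(A[:,1])<.017);B=A[m];print(len(B),np.percentile(B[:,:3],[3,25,50,75,97],axis=0))
m=(A[:,2]>.160)&(A[:,2]<.168)&(abs(A[:,0])<.012)&(abs(A[:,1])<.012);print("shaft",m.sum(),A[m].mean(0)[:3])
E
python3 -m creep '[{"hand":0.03,"slide":[0.0038,0.0001,0.04],"turn":0.2},{"hand":0.03,"slide":[0,0,0.04],"turn":0},{"hand":0.03,"slide":[0,0,0.01],"turn":0},{"hand":0.03,"slide":[0,0,0],"turn":0},{"hand":0.03,"slide":[0,0,0],"turn":0}]'
python3 -c "
from h import *
go(.4736,.0647,.158,11.2);s=snapshot('wrist');save(s,'w13',f=1.25)"
```

```text
360 [[-0.0886244  -0.01597951  0.15888585]
 [-0.08689894 -0.00795525  0.16075192]
 [-0.08511026  0.00032956  0.16155151]
 [-0.08279943  0.00841227  0.16213907]
 [-0.08102753  0.01584532  0.1631455 ]]
shaft 384 [-0.00078852  0.00019368  0.16437205]
clock: 19.42
tool_pos: [0.4736, 0.0645, 0.1853]
eef_rot: [0.995, 0.096, 0.001, -0.0]
contact_force: [-0.2, -0.2, -0.0]
opening: 0.343
pos [0.4736 0.0645 0.1853] phi 11.06 slide [ 0.     -0.0003  0.0273] turn -0.14 F [-0.2 -0.2 -0. ] open 30.2 19.425
```

View pics/w13.png

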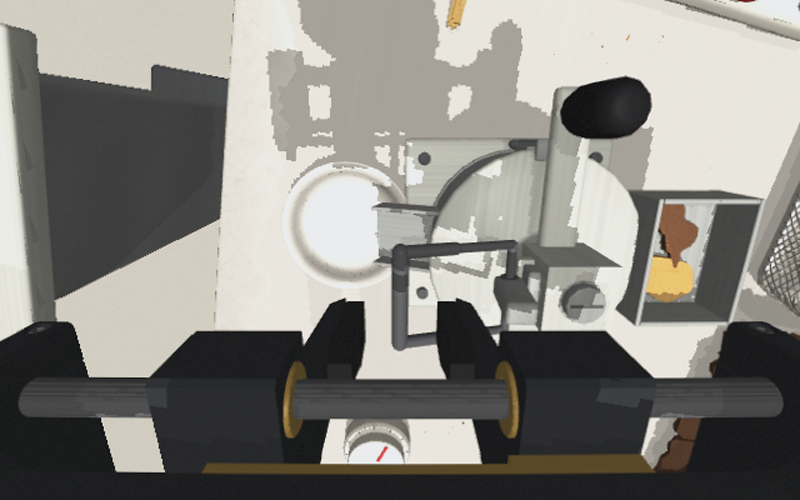

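```bash
python3 -m creep '[{"hand":0.03,"slide":[0,-0.0002,0.014],"turn":0},{"hand":0.03,"slide":[0,0,0.013],"turn":0},{"hand":0.03,"slide":[0,0,0],"turn":0},{"hand":0.003,"slide":[0,0,0],"turn":0},{"hand":0.003,"slide":[0,0,0],"turn":0}]' 5
python3 -m creep '[{"hand":0.003,"slide":[0,0,0],"turn":0},{"hand":0.003,"slide":[0,0,0],"turn":0},{"hand":0.003,"slide":[0,0,0],"turn":0}]'
python3 -c "
from h import *
go(.4736,.0647,.158,11.2);s=snapshot('wrist');save(s,'w14',f=1.25)"
```

```text
clock: 20.1
tool_pos: [0.4729, 0.0645, 0.1575]
eef_rot: [0.995, 0.096, 0.0, -0.0]
contact_force: [0.2, -0.0, 0.5]
opening: 0.139
clock: 20.48
tool_pos: [0.4729, 0.0645, 0.1572]
eef_rot: [0.995, 0.096, 0.0, -0.0]
contact_force: [0.5, 0.5, 0.0]
opening: 0.09
pos [0.4729 0.0645 0.1572] phi 11.04 slide [ 0.0008 -0.     -0.0008] turn -0.16 F [0.5 0.5 0. ] open 7.9 20.475
```

View pics/w14.png

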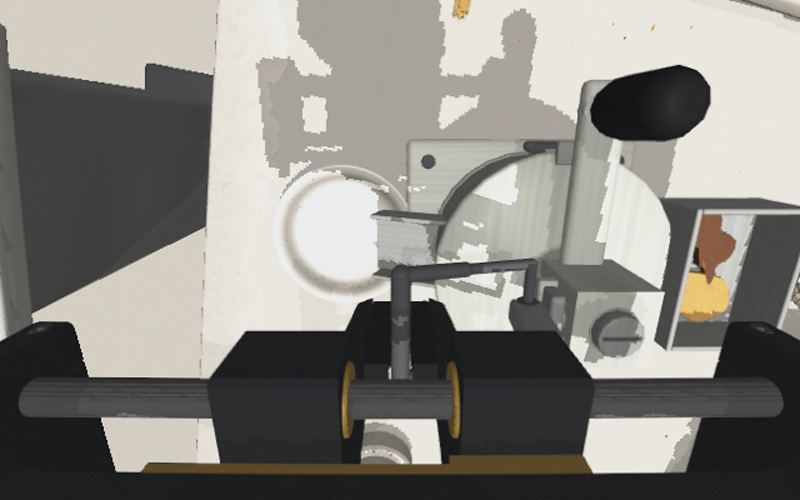

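```bash
python3 -m creep '[{"hand":0.003,"slide":[0.0054,0,-0.0127],"turn":0},{"hand":0.003,"slide":[0.0082,0,-0.011],"turn":0},{"hand":0.003,"slide":[0,0,0],"turn":0}]'
python3 -c "
from h import *
go(.4736,.0647,.158,11.2);s=snapshot('wrist');save(s,'w15',f=1.25);s=snapshot('side');save(s,'s15',(270,120,370,200),8)"
```

```text
clock: 20.9
tool_pos: [0.4851, 0.0669, 0.1811]
eef_rot: [0.995, 0.096, -0.001, 0.0]
contact_force: [-2.5, -1.0, 3.2]
opening: 0.083
pos [0.4851 0.0669 0.1811] phi 11.03 slide [-0.0117 -0.0001  0.0231] turn -0.17 F [-2.5 -1.   3.2] open 7.3 20.9
```

View pics/w15.png

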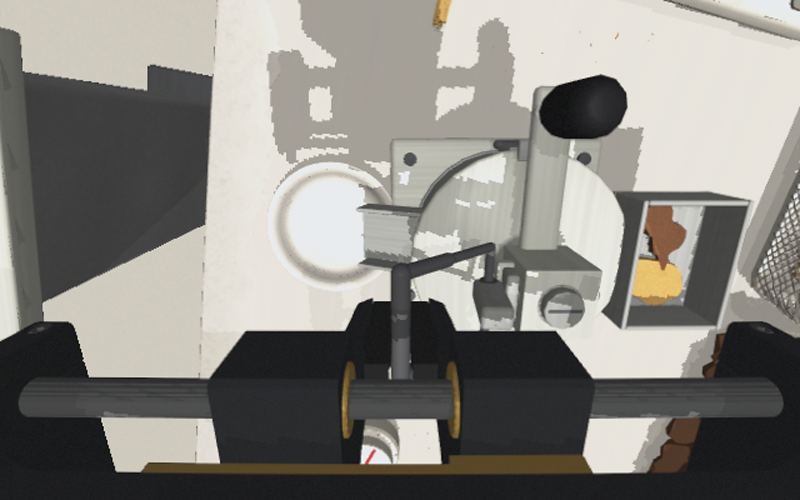

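View pics/s15.png

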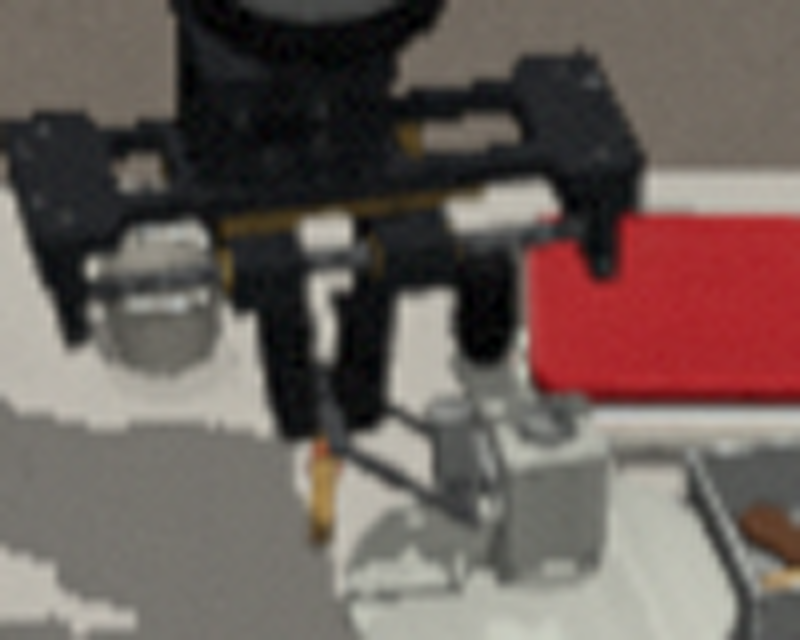

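```bash
python3 -m creep '[{"hand":0.003,"slide":[0.0097,0,-0.0086],"turn":0},{"hand":0.003,"slide":[0.0125,0,-0.006],"turn":0},{"hand":0.003,"slide":[0.0135,0,-0.003],"turn":0},{"hand":0.003,"slide":[0,0,0],"turn":0}]'
python3 -c "
from h import *
go(.4736,.0647,.158,11.2)"
```

```text
clock: 21.5
tool_pos: [0.5221, 0.0743, 0.1981]
eef_rot: [0.995, 0.096, 0.001, -0.0]
contact_force: [0.1, -0.9, -0.1]
opening: 0.082
pos [0.5221 0.0743 0.1981] phi 11.05 slide [-0.0495  0.0001  0.0401] turn -0.15 F [ 0.1 -0.9 -0.1] open 7.3 21.5
```

```bash
python3 -m creep '[{"hand":0.003,"slide":[0.0137,0,0.0005],"turn":0},{"hand":0.003,"slide":[0.0131,0,0.0038],"turn":0},{"hand":0.003,"slide":[0.0103,0,0.0057],"turn":0},{"hand":0.003,"slide":[0,0,0],"turn":0}]'
python3 -c "
from h import *
go(.4736,.0647,.158,11.2);s=snapshot('wrist');save(s,'w16',f=1.25);s=snapshot('side');save(s,'s16',(270,120,370,200),8)"
```

```text
clock: 22.0
tool_pos: [0.5577, 0.0812, 0.1875]
eef_rot: [0.995, 0.096, -0.0, -0.0]
contact_force: [-0.4, -0.4, -0.5]
opening: 0.084
pos [0.5577 0.0812 0.1875] phi 11.05 slide [-0.0857  0.0001  0.0295] turn -0.15 F [-0.4 -0.4 -0.5] open 7.4 22.0
```

View pics/w16.png

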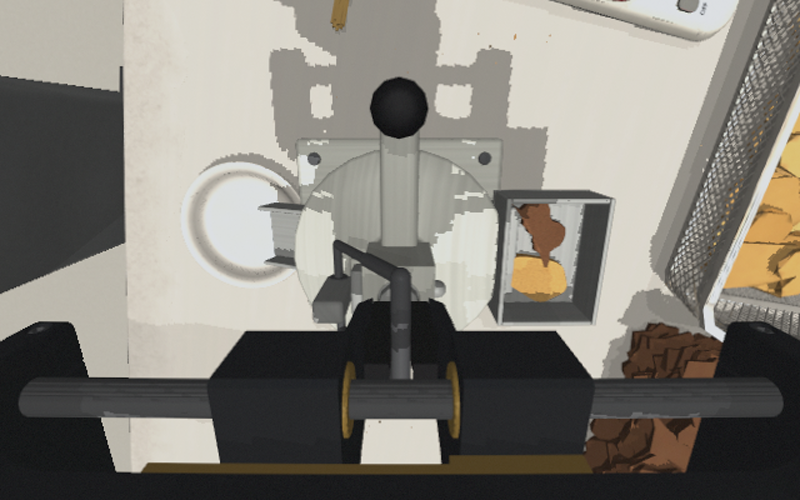

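View pics/s16.png

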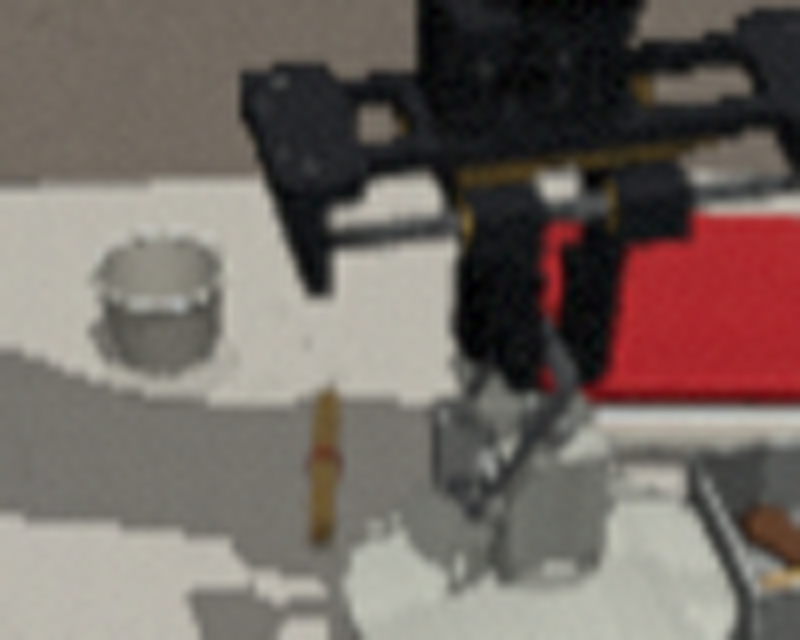

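```bash
python3 -m creep '[{"hand":0.02,"slide":[0,0,0],"turn":0},{"hand":0.02,"slide":[0,0,0],"turn":0},{"hand":0.02,"slide":[0,0,-0.03],"turn":0},{"hand":0.02,"slide":[0,0,-0.03],"turn":10},{"hand":0.0,"slide":[0,0,0],"turn":10}]' 10
python3 -m creep '[{"hand":0.0,"slide":[0,0,0],"turn":10},{"hand":0.0,"slide":[0,0,0],"turn":10},{"hand":0.0,"slide":[0,0,0],"turn":10},{"hand":0.0,"slide":[0,0,0],"turn":10},{"hand":0.0,"slide":[0,0,0],"turn":10}]'
python3 -m creep '[{"hand":0.0,"slide":[0,0,0],"turn":10},{"hand":0.0,"slide":[0,0,0],"turn":10},{"hand":0.0,"slide":[0,0,0],"turn":0},{"hand":0.0,"slide":[0,0,0],"turn":0}]'
cat >> h.py <<'E'
def mill(s,box=(200,60,450,320)):
    D=s["depth"];f=np.radians(11.2);R=np.array([[np.cos(f),-np.sin(f)],[np.sin(f),np.cos(f)]])
    A=np.array([list(atd(s,(i,j)))+[i,j] for i in range(box[0],box[2]) for j in range(box[1],box[3]) if D[j,i]>0])
    A[:,:2]=(A[:,:2]-[.556,.081])@R
    return A
E
python3 - <<'E'
from h import *
go(.556+.010*.981,.081+.01*.194,.21,-78.8);print(get_state()['q'])
s=snapshot('wrist');save(s,'w17',f=1.25);s2=snapshot('side');save(s2,'s17',(270,120,370,200),8)
A=mill(s)
m=(A[:,2]>.180)&(A[:,2]<.205)&(abs(A[:,0])<.03)&(abs(A[:,1])<.02);print(m.sum(),np.percentile(A[m,:3],[3,50,97],axis=0))
m=(A[:,2]>.161)&(A[:,2]<.182)&(A[:,0]<-.018)&(A[:,0]>-.05)&(abs(A[:,1])<.012);print("tab",m.sum(),np.percentile(A[m,:3],[3,50,97],axis=0))
E
```

```text
clock: 22.72
tool_pos: [0.5589, 0.0812, 0.251]
eef_rot: [0.997, -0.081, 0.003, -0.001]
contact_force: [-0.4, 0.1, 0.4]
opening: 0.132
clock: 23.35
tool_pos: [0.5573, 0.0812, 0.2486]
eef_rot: [0.869, -0.495, 0.0, -0.0]
contact_force: [0.9, -0.1, 0.4]
opening: 0.003
clock: 23.85
tool_pos: [0.5574, 0.0812, 0.2485]
eef_rot: [0.773, -0.635, -0.0, -0.0]
contact_force: [-0.1, 0.0, -0.5]
opening: 0.008
pos [0.5574 0.0812 0.2485] phi -78.78 slide [-0.0001 -0.0086  0.0385] turn 0.02 F [-0.1  0.  -0.5] open 0.7 23.85
[-0.52244396  0.65560023  0.5116779   1.77532466 -0.42051366  0.82100376
 -1.18288304]
678 [[-0.00242839 -0.01870722  0.19185214]
 [ 0.00151167  0.00055861  0.19509966]
 [ 0.00403746  0.01917075  0.19652186]]
tab 48 [[-2.52842242e-02 -5.29694486e-03  1.61186119e-01]
 [-2.42333709e-02 -9.24658924e-05  1.64136402e-01]
 [-2.36835547e-02  4.32944174e-03  1.66801131e-01]]
```

View pics/w17.png

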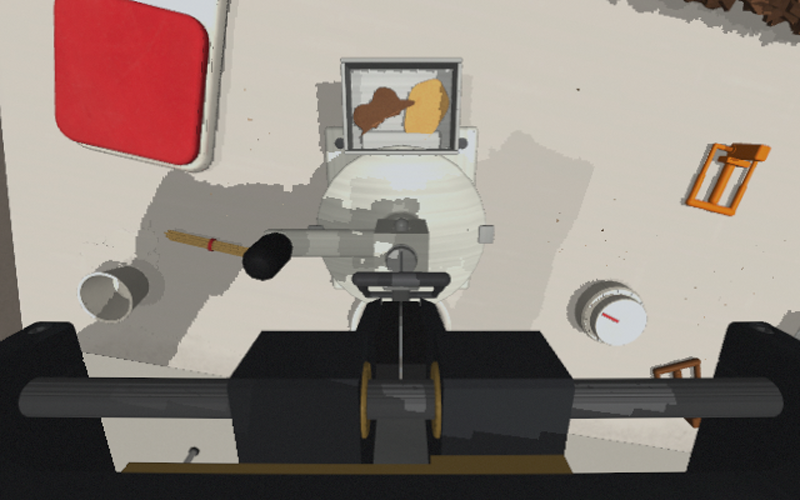

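View pics/s17.png

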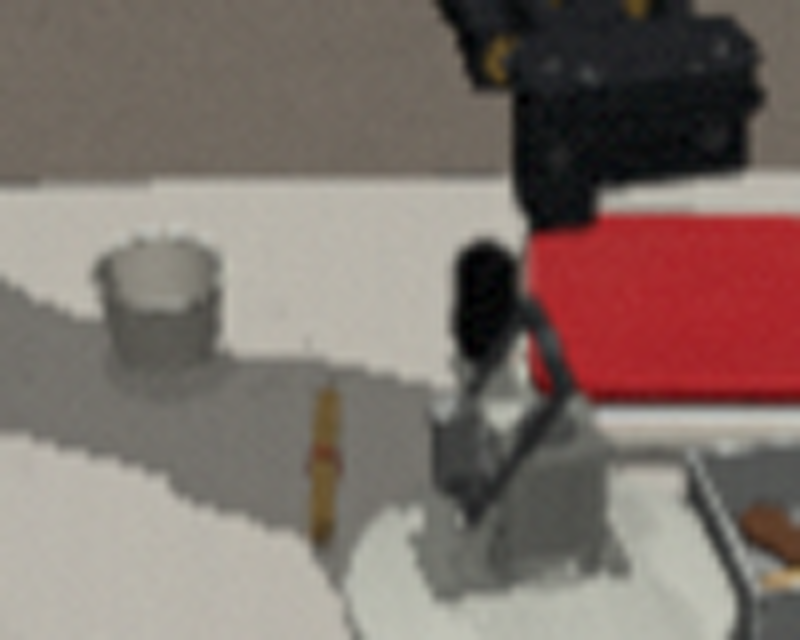

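```bash
python3 -m creep '[{"hand":0.0,"slide":[0,-0.0066,0.02],"turn":0},{"hand":0.0,"slide":[0,0,0.0225],"turn":0},{"hand":0.0,"slide":[0,-0.002,0.006],"turn":0},{"hand":0.0,"slide":[0,-0.006,0.008],"turn":0},{"hand":0.0,"slide":[0,0,0],"turn":0}]'
python3 - <<'E'
from h import *
go(.556+.016*.981,.081+.016*.194,.192,-78.8)
s=snapshot('wrist');save(s,'w18',f=1.25)
s2=snapshot('side');save(s2,'s18',(270,120,370,200),8)
E
```

```text
clock: 24.58
tool_pos: [0.5721, 0.084, 0.1915]
eef_rot: [0.772, -0.636, -0.0, 0.0]
contact_force: [-0.5, 0.1, 0.8]
opening: 0.009
pos [0.5721 0.084  0.1915] phi -78.94 slide [-0.0002  0.0004 -0.0005] turn -0.14 F [-0.5  0.1  0.8] open 0.8 24.575
```

View pics/w18.png

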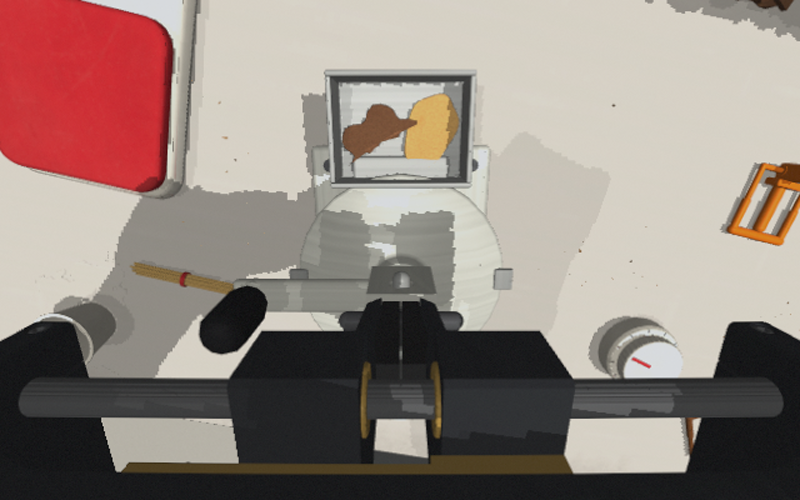

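View pics/s18.png

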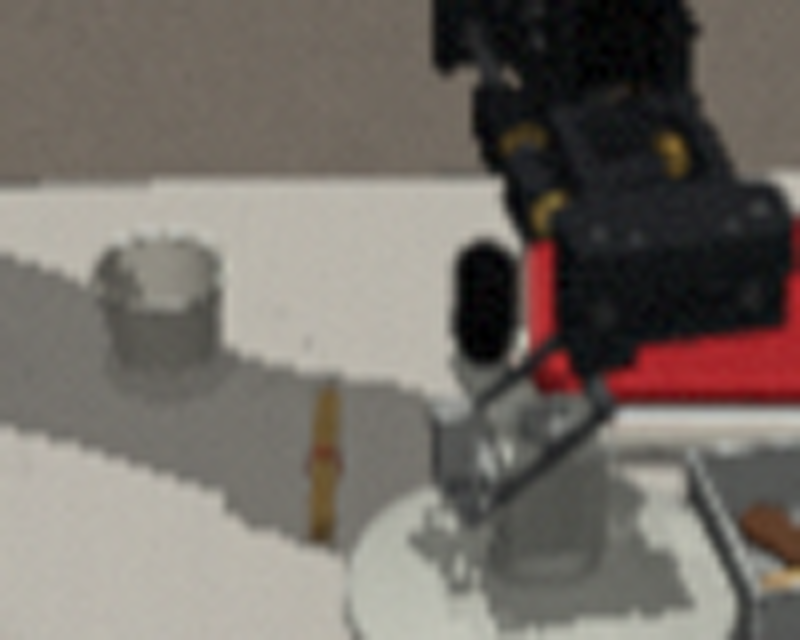

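```bash
python3 -m creep '[{"hand":0.0,"slide":[0,-0.006,0.008],"turn":-0.1},{"hand":0.0,"slide":[0,-0.004,0.009],"turn":0},{"hand":0.0,"slide":[0,-0.0025,0.006],"turn":0},{"hand":0.0,"slide":[0,0,0],"turn":0}]'
python3 - <<'E'
from h import *
go(.556+.028*.981,.081+.028*.194,.1626,-78.8)
s=snapshot('wrist');save(s,'w19',(240,150,400,270),5)
s2=snapshot('side');save(s2,'s19',(300,140,370,200),11)
E
```

```text
clock: 25.18
tool_pos: [0.5837, 0.0863, 0.1682]
eef_rot: [0.772, -0.635, -0.0, 0.0]
contact_force: [-0.7, 0.3, 0.0]
opening: 0.005
pos [0.5837 0.0863 0.1682] phi -78.85 slide [-0.0002  0.0002  0.0056] turn -0.05 F [-0.7  0.3  0. ] open 0.4 25.175
```

View pics/w19.png

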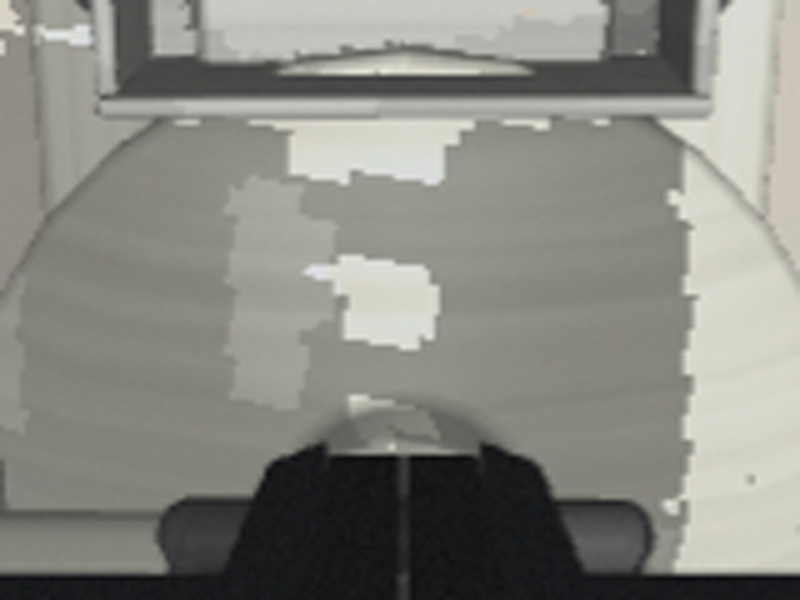

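View pics/s19.png

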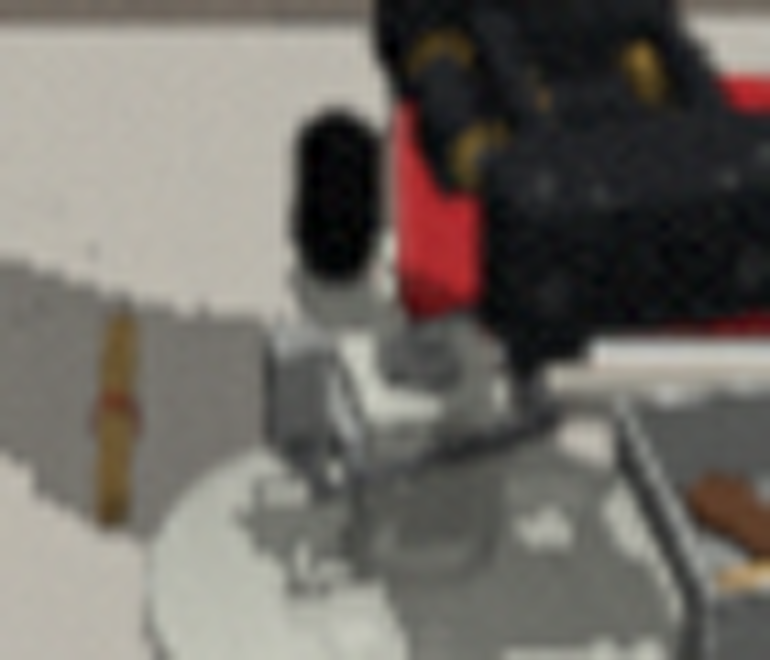

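```bash
python3 -m creep '[{"hand":0.0,"slide":[0,0,0.003],"turn":0},{"hand":0.0,"slide":[0,0,0.002],"turn":0},{"hand":0.0,"slide":[0,0,0.002],"turn":0},{"hand":0.0,"slide":[0,0,0],"turn":0}]'
python3 -c "
from h import *
go(.556+.028*.981,.081+.028*.194,.1514,-78.8)"
```

```text
clock: 25.78
tool_pos: [0.5839, 0.0863, 0.1617]
eef_rot: [0.772, -0.635, -0.0, 0.0]
contact_force: [-0.5, 0.7, -0.8]
opening: 0.004
pos [0.5839 0.0863 0.1617] phi -78.86 slide [-0.0002  0.0004  0.0103] turn -0.06 F [-0.5  0.7 -0.8] open 0.3 25.775
```

```bash
python3 -m creep '[{"hand":0.0,"slide":[0,0,0.002],"turn":0},{"hand":0.0,"slide":[0,0,0.0015],"turn":0},{"hand":0.0,"slide":[0,0,0],"turn":0}]'
python3 -c "
from h import *
go(.556+.028*.981,.081+.028*.194,.1514,-78.8)"
python3 -m creep '[{"hand":0.0,"slide":[0,0,0.0015],"turn":0},{"hand":0.0,"slide":[0,0,0.001],"turn":0},{"hand":0.0,"slide":[0,0,0],"turn":0}]'
python3 -c "
from h import *
go(.556+.028*.981,.081+.028*.194,.1514,-78.8)"
```

```text
clock: 26.15
tool_pos: [0.5843, 0.0863, 0.1585]
eef_rot: [0.772, -0.635, 0.0, -0.0]
contact_force: [1.2, 0.2, 1.4]
opening: 0.008
pos [0.5843 0.0863 0.1585] phi -78.85 slide [-0.0003  0.0008  0.0071] turn -0.05 F [1.2 0.2 1.4] open 0.7 26.15
clock: 26.52
tool_pos: [0.5844, 0.0862, 0.1561]
eef_rot: [0.772, -0.635, 0.0, -0.0]
contact_force: [1.9, 0.6, 3.5]
opening: 0.007
pos [0.5844 0.0862 0.1561] phi -78.86 slide [-0.0004  0.0008  0.0047] turn -0.06 F [1.9 0.6 3.5] open 0.6 26.525
```

```bash
python3 -m creep '[{"hand":0.0,"slide":[0,0,0.0015],"turn":0},{"hand":0.0,"slide":[0,0,0.001],"turn":0},{"hand":0.0,"slide":[0,0,0],"turn":0}]'
python3 -c "
from h import *
go(.556+.028*.981,.081+.028*.194,.1494,-78.8)"
python3 -m creep '[{"hand":0.0,"slide":[0,0,0.0015],"turn":0},{"hand":0.0,"slide":[0,0,0.001],"turn":0},{"hand":0.0,"slide":[0,0,0],"turn":0}]'
python3 -c "
from h import *
go(.556+.028*.981,.081+.028*.194,.1494,-78.8)"
```

```text
clock: 26.9
tool_pos: [0.5847, 0.0862, 0.155]
eef_rot: [0.772, -0.635, 0.0, -0.001]
contact_force: [-1.1, 1.2, 13.9]
opening: 0.003
pos [0.5847 0.0862 0.155 ] phi -78.87 slide [-0.0004  0.0012  0.0056] turn -0.07 F [-1.1  1.2 13.9] open 0.3 26.9
clock: 27.28
tool_pos: [0.5838, 0.0863, 0.1508]
eef_rot: [0.772, -0.635, -0.0, 0.0]
contact_force: [3.8, 0.8, 2.4]
opening: 0.007
pos [0.5838 0.0863 0.1508] phi -78.86 slide [-0.0002  0.0003  0.0014] turn -0.06 F [3.8 0.8 2.4] open 0.7 27.275
```

```bash
python3 -m creep '[{"hand":0.0,"slide":[0,0,0.001],"turn":0},{"hand":0.0,"slide":[0,0,0.001],"turn":0},{"hand":0.0,"slide":[0,0,0],"turn":0}]'
python3 -c "
from h import *
go(.556+.028*.981,.081+.028*.194,.1494,-78.8)
s=snapshot('wrist');save(s,'w20',(240,150,400,270),5)
s2=snapshot('side');save(s2,'s20',(300,140,370,200),11)"
```

```text
clock: 27.65
tool_pos: [0.5839, 0.0862, 0.1486]
eef_rot: [0.772, -0.635, -0.0, 0.0]
contact_force: [1.6, -0.6, -0.1]
opening: 0.005
pos [0.5839 0.0862 0.1486] phi -78.86 slide [-0.0003  0.0003 -0.0008] turn -0.06 F [ 1.6 -0.6 -0.1] open 0.5 27.65
```

View pics/w20.png

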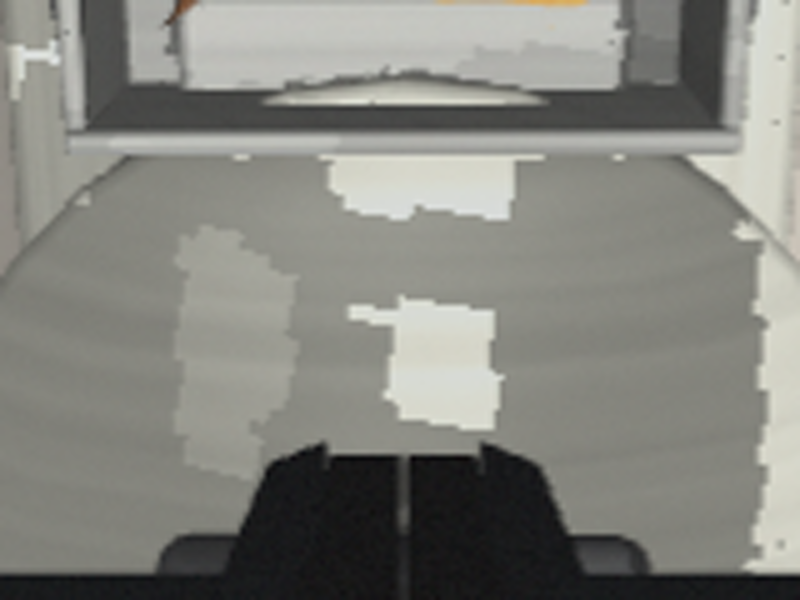

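View pics/s20.png

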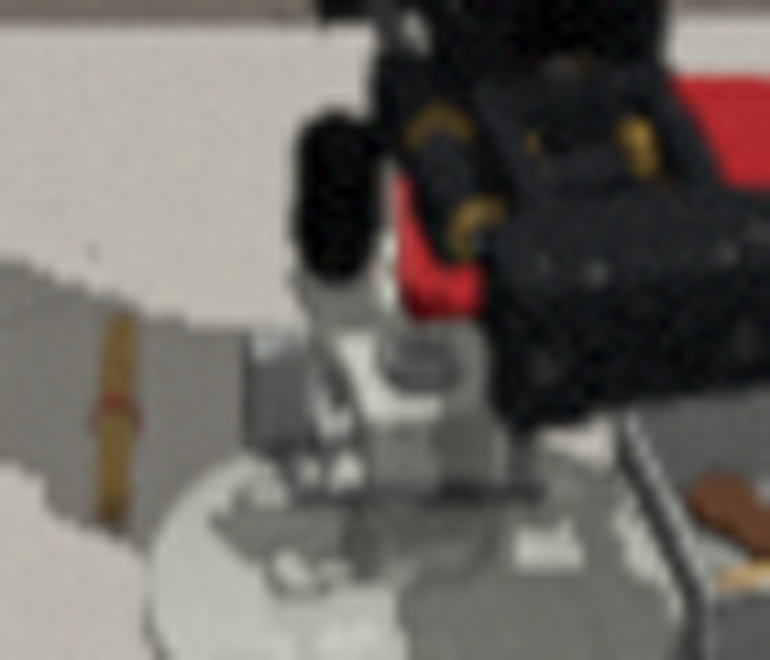

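The side view shows the tab about 2 px further back than before. My fingertip overlapped the nose and seems to have backed the pin out a few mm. I'll lift off and check.

```bash
python3 -m creep '[{"hand":0.0,"slide":[0,-0.004,-0.005],"turn":0},{"hand":0.0,"slide":[0,0,-0.04],"turn":0},{"hand":0.0,"slide":[0,0.015,-0.05],"turn":0},{"hand":0.0,"slide":[0,0.02,0],"turn":0},{"hand":0.0,"slide":[0,0,0],"turn":0}]'
python3 - <<'E'
from h import *
go(.556,.081,.25,-78.8)
s=snapshot('wrist');save(s,'w21',(220,130,420,280),4)
s2=snapshot('side');save(s2,'s21',(300,140,370,200),11)
A=mill(s)
np.save("C.npy",A)
m=(A[:,2]>.161)&(A[:,2]<.182)&(A[:,0]<-.018)&(A[:,0]>-.06)&(abs(A[:,1])<.012);print("tab",m.sum(),np.percentile(A[m,:3],[3,50,97],axis=0))
m=(A[:,2]>.13)&(A[:,2]<.16)&(A[:,0]>.018)&(A[:,0]<.045)&(abs(A[:,1])<.03);print("bow/nose",m.sum(),np.percentile(A[m,:3],[3,50,97],axis=0))
m=(A[:,2]>.161)&(A[:,2]<.168)&(abs(A[:,0])<.012)&(abs(A[:,1])<.012);print("shaft",m.sum(),A[m].mean(0)[:3])
for t in("bow_mid","pin_tab","pin_mid","pin"):
  for d in pinpoint(t,s)[:2]: print(t,np.round(d["uv"]),round(d["conf"],2))
E
```

```text
clock: 28.38
tool_pos: [0.5521, 0.0802, 0.2443]
eef_rot: [0.772, -0.635, -0.001, 0.0]
contact_force: [-1.1, -0.3, -0.1]
opening: 0.003
pos [0.5521 0.0802 0.2443] phi -78.89 slide [-0.0001 -0.004  -0.0057] turn -0.09 F [-1.1 -0.3 -0.1] open 0.3 28.375
tab 24 [[-0.02977929 -0.00490911  0.16116614]
 [-0.02923913 -0.00036374  0.16289726]
 [-0.02854335  0.00416137  0.1643186 ]]
bow/nose 632 [[ 0.01813676 -0.02540018  0.13815041]
 [ 0.02209999 -0.00082076  0.14144204]
 [ 0.02495084  0.02386673  0.14313936]]
shaft 479 [ 0.00081852 -0.00073179  0.16467926]
bow_mid [572. 162.] 0.93
bow_mid [545. 294.] 0.68
pin_tab [619. 116.] 0.81
pin_tab [557. 338.] 0.59
pin_mid [582. 139.] 0.73
pin_mid [547. 304.] 0.64
pin [590. 128.] 0.8
pin [320. 222.] 0.7
```

View pics/w21.png

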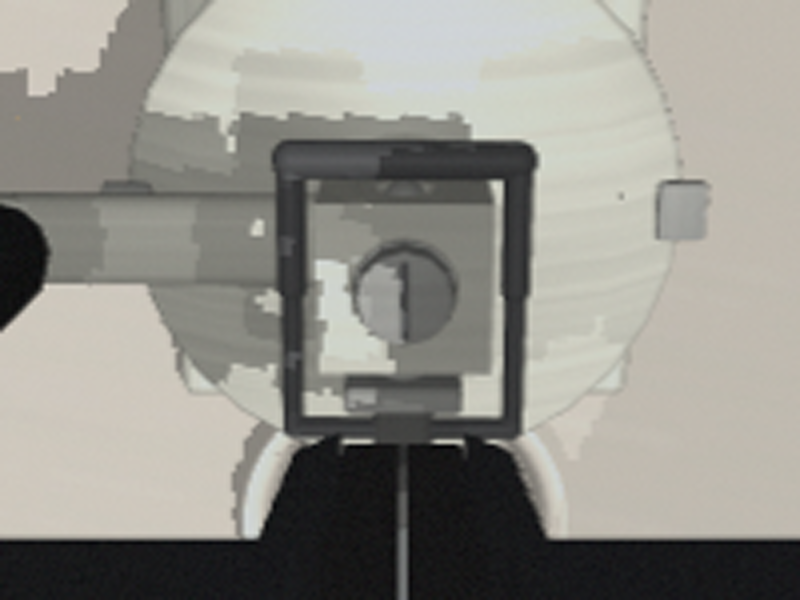

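View pics/s21.png

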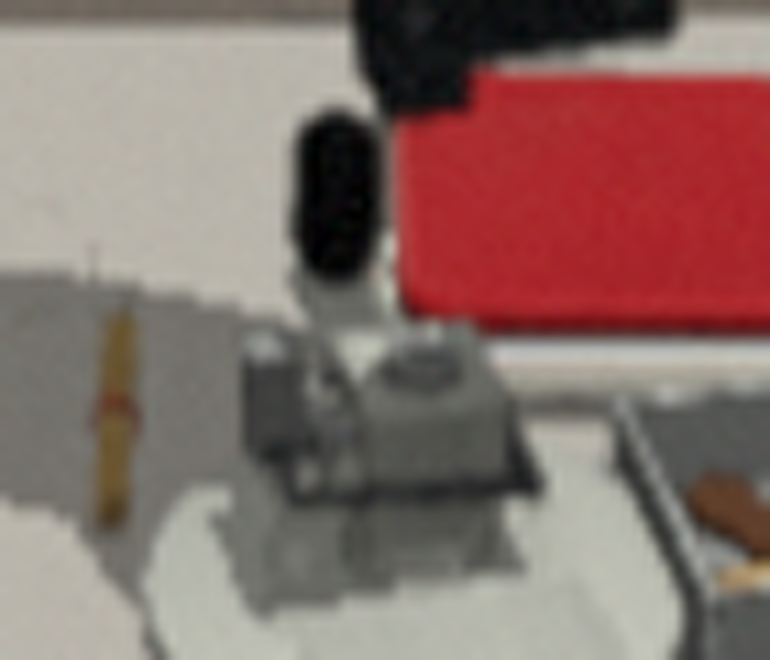

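The loop is down: bow top at z 0.143, so its centre is about 6 mm under the axis. But there's a gap at the shoulder and the tab face moved from -24 to -29.5 mm, so the pin is about 5 mm out. I'll push it home gently from behind the tab.

```bash
python3 -m creep '[{"hand":0.0,"slide":[0,0.032,0],"turn":0},{"hand":0.0,"slide":[0,0.032,0],"turn":0},{"hand":0.0,"slide":[0,0,0.045],"turn":0},{"hand":0.0,"slide":[0,0,0],"turn":0},{"hand":0.0,"slide":[0,0,0],"turn":0}]'
python3 - <<'E'
from h import *
go(.556-.066*.981,.081-.066*.194,.150,-78.8)
s=snapshot('wrist');save(s,'w22',(200,100,440,280),3.3)
A=mill(s)
m=(A[:,2]>.170)&(A[:,2]<.18)&(A[:,0]<-.018)&(A[:,0]>-.06)&(abs(A[:,1])<.012);print("tab",m.sum(),np.percentile(A[m,:3],[3,50,97],axis=0))
m=(A[:,2]>.13)&(A[:,2]<.16)&(A[:,0]>.018)&(A[:,0]<.045)&(abs(A[:,1])<.03);print("bow/nose",m.sum(),np.percentile(A[m,:3],[3,50,97],axis=0))
m=(A[:,2]>.161)&(A[:,2]<.168)&(abs(A[:,0])<.012)&(abs(A[:,1])<.012);print("shaft",m.sum(),A[m].mean(0)[:3])
E
```

```text
clock: 29.3
tool_pos: [0.4918, 0.0677, 0.1995]
eef_rot: [0.772, -0.635, 0.0, -0.0]
contact_force: [0.0, -0.3, -0.2]
opening: 0.007
pos [0.4918 0.0677 0.1995] phi -78.87 slide [-0.0006  0.0005  0.0495] turn -0.07 F [ 0.  -0.3 -0.2] open 0.6 29.3
tab 476 [[-4.24969190e-02 -5.61132270e-03  1.71539716e-01]
 [-3.56979767e-02 -9.83271619e-05  1.73591329e-01]
 [-2.95803010e-02  4.89902966e-03  1.74917822e-01]]
bow/nose 1032 [[ 0.01845119 -0.02517174  0.13899671]
 [ 0.02133924 -0.00070905  0.14154226]
 [ 0.02483718  0.02383392  0.14308823]]
shaft 918 [ 0.00017919 -0.00068515  0.16476587]
```

View pics/w22.png

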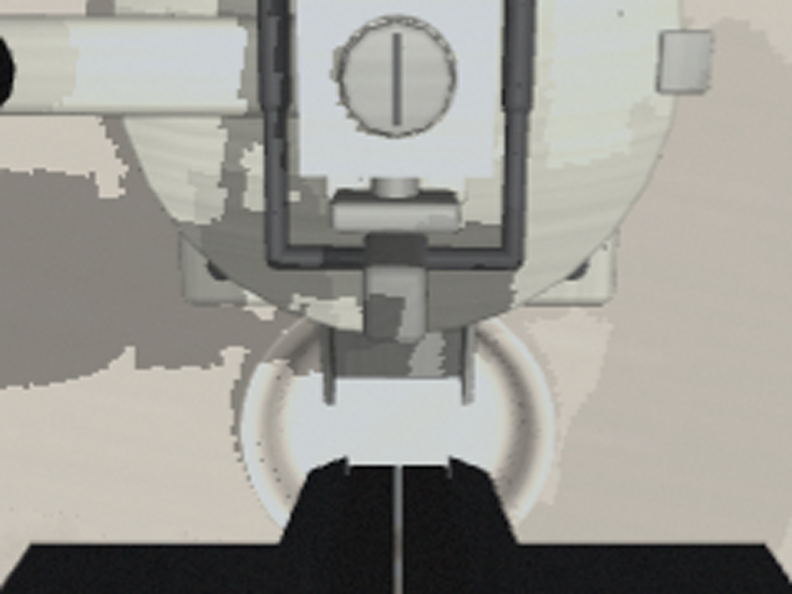

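```bash
python3 -m creep '[{"hand":0.0,"slide":[-0.0006,0,0.025],"turn":0},{"hand":0.0,"slide":[0,0,0.023],"turn":0},{"hand":0.0,"slide":[0,-0.005,0],"turn":0},{"hand":0.0,"slide":[0,-0.004,0],"turn":0},{"hand":0.0,"slide":[0,0,0],"turn":0}]'
python3 -c "
from h import *
go(.556-.046*.981,.081-.046*.194,.150,-78.8)"
```

```text
clock: 29.98
tool_pos: [0.5009, 0.0704, 0.152]
eef_rot: [0.772, -0.635, 0.001, -0.001]
contact_force: [-0.4, 0.2, -1.1]
opening: 0.007
pos [0.5009 0.0704 0.152 ] phi -78.84 slide [ 0.0003 -0.0101  0.002 ] turn -0.04 F [-0.4  0.2 -1.1] open 0.6 29.975
```

```bash
python3 -m creep '[{"hand":0.0,"slide":[0,-0.003,0],"turn":0},{"hand":0.0,"slide":[0,-0.002,0],"turn":0},{"hand":0.0,"slide":[0,-0.002,0],"turn":0},{"hand":0.0,"slide":[0,-0.001,0],"turn":0},{"hand":0.0,"slide":[0,0,0],"turn":0}]'
python3 -c "
from h import *
go(.556-.046*.981,.081-.046*.194,.150,-78.8);s=snapshot('wrist');save(s,'w23',(200,100,440,280),3.3)"
```

```text
clock: 30.6
tool_pos: [0.5072, 0.0717, 0.1509]
eef_rot: [0.772, -0.635, -0.0, 0.0]
contact_force: [-0.9, 0.2, 0.1]
opening: 0.008
pos [0.5072 0.0717 0.1509] phi -78.86 slide [ 0.0004 -0.0036  0.0009] turn -0.06 F [-0.9  0.2  0.1] open 0.7 30.6
```

View pics/w23.png

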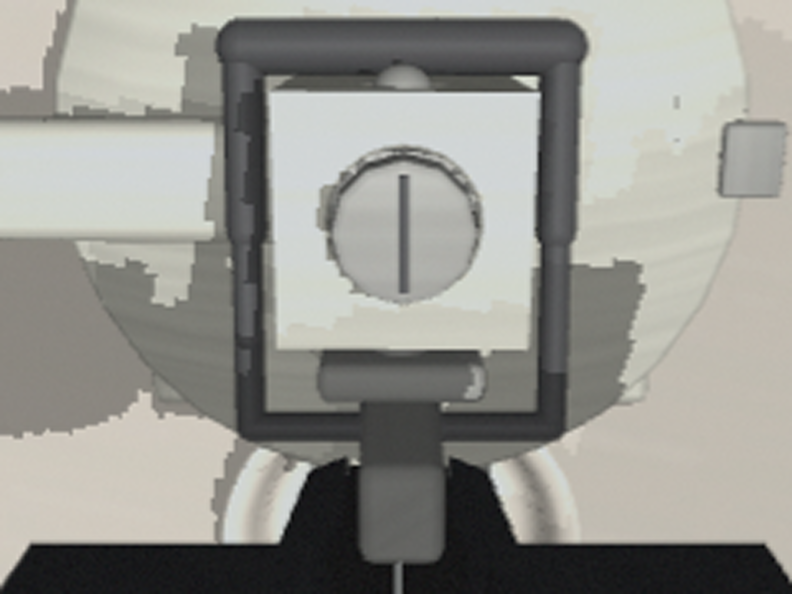

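```bash
python3 -m creep '[{"hand":0.0,"slide":[0,-0.001,0],"turn":0},{"hand":0.0,"slide":[0,-0.001,0],"turn":0},{"hand":0.0,"slide":[0,-0.001,0],"turn":0},{"hand":0.0,"slide":[0,0,0],"turn":0}]'
python3 -c "
from h import *
go(.556-.046*.981,.081-.046*.194,.150,-78.8)"
python3 -m creep '[{"hand":0.0,"slide":[0,-0.001,0],"turn":0},{"hand":0.0,"slide":[0,0,0],"turn":0}]'
python3 -c "
from h import *
go(.556-.046*.981,.081-.046*.194,.150,-78.8);s=snapshot('wrist');save(s,'w24',(200,100,440,280),3.3)"
```

```text
clock: 31.15
tool_pos: [0.5106, 0.0724, 0.1509]
eef_rot: [0.772, -0.635, 0.0, -0.0]
contact_force: [-0.5, -1.0, 0.2]
opening: 0.005
pos [0.5106 0.0724 0.1509] phi -78.86 slide [ 0.0004 -0.0002  0.0009] turn -0.06 F [-0.5 -1.   0.2] open 0.4 31.15
clock: 31.4
tool_pos: [0.5114, 0.0726, 0.1509]
eef_rot: [0.772, -0.635, 0.0, -0.0]
contact_force: [-1.0, 0.1, 0.0]
opening: 0.004
pos [0.5114 0.0726 0.1509] phi -78.86 slide [0.0004 0.0006 0.0009] turn -0.06 F [-1.   0.1  0. ] open 0.4 31.4
```

View pics/w24.png

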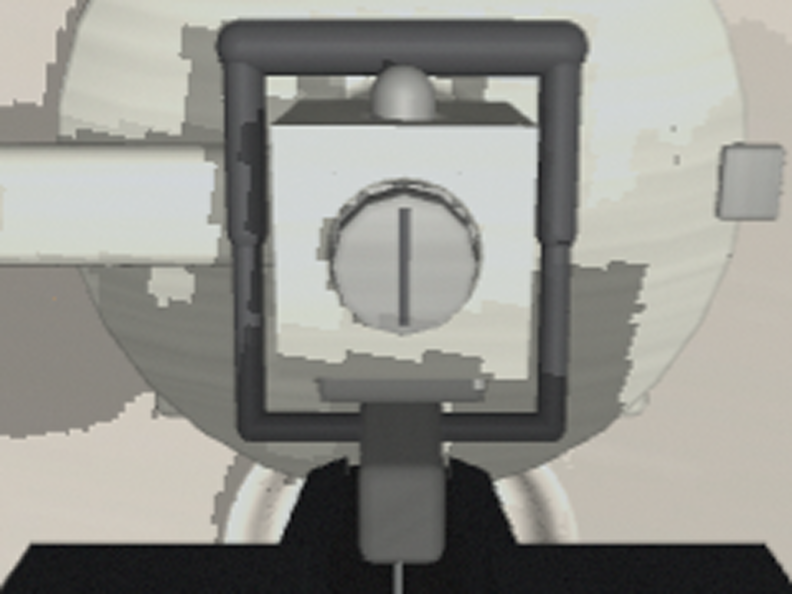

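Nearly seated, with the nose now well out over the bow. Pressing on until there's resistance.

```bash
python3 -m creep '[{"hand":0.0,"slide":[0,-0.001,0],"turn":0},{"hand":0.0,"slide":[0,0,0],"turn":0}]'
python3 -m creep '[{"hand":0.0,"slide":[0,-0.0008,0],"turn":0},{"hand":0.0,"slide":[0,0,0],"turn":0}]'
python3 -c "
from h import *
go(.556-.046*.981,.081-.046*.194,.150,-78.8);s=snapshot('wrist');save(s,'w25',(200,100,440,280),3.3)"
```

```text
clock: 31.7
tool_pos: [0.5114, 0.0726, 0.1508]
eef_rot: [0.772, -0.635, -0.001, 0.001]
contact_force: [-2.9, -1.6, 2.3]
opening: 0.003
clock: 31.95
tool_pos: [0.5115, 0.0727, 0.1508]
eef_rot: [0.772, -0.635, -0.001, 0.001]
contact_force: [-5.1, -1.3, 3.5]
opening: 0.01
pos [0.5115 0.0727 0.1508] phi -78.87 slide [0.0005 0.0007 0.0008] turn -0.07 F [-5.1 -1.3  3.5] open 0.9 31.95
```

View pics/w25.png

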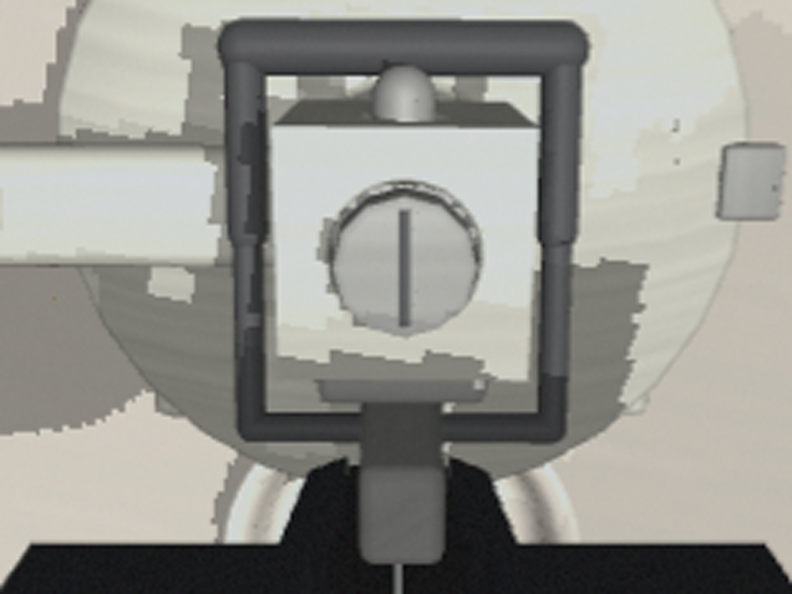

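```bash
python3 -m creep '[{"hand":0.0,"slide":[0,0.01,0],"turn":0},{"hand":0.0,"slide":[0,0.01,-0.01],"turn":0},{"hand":0.0,"slide":[0,0,-0.05],"turn":0},{"hand":0.0,"slide":[0,-0.03,-0.03],"turn":0},{"hand":0.0,"slide":[0,0,0],"turn":0}]'
python3 -m creep '[{"hand":0.0,"slide":[0,0,0],"turn":0}]'
python3 - <<'E'
from h import *
go(.556,.081,.25,-78.8)
s=snapshot('wrist');save(s,'w26',(220,100,420,280),4)
s2=snapshot('side');save(s2,'s26',(300,140,370,200),11)
A=mill(s)
m=(A[:,2]>.170)&(A[:,2]<.18)&(A[:,0]<-.018)&(A[:,0]>-.06)&(abs(A[:,1])<.012);print("tab",m.sum(),np.percentile(A[m,:3],[3,50,97],axis=0))
for n,a,b in(("bowL",-.019,-.008),("bowR",.008,.019)):
  m=(A[:,2]>.13)&(A[:,2]<.16)&(A[:,0]>.0195)&(A[:,0]<.045)&(A[:,1]>a)&(A[:,1]<b);print(n,m.sum(),np.percentile(A[m,:3],[3,50,97],axis=0))
m=(A[:,2]>.13)&(A[:,2]<.16)&(A[:,0]>.018)&(A[:,0]<.045)&(abs(A[:,1])<.003);B=A[m][::3];print(np.round(B[np.argsort(B[:,0]),0:3:2]*1000,1).tolist())
m=(A[:,2]>.161)&(A[:,2]<.168)&(abs(A[:,0])<.012)&(abs(A[:,1])<.012);print("shaft",m.sum(),A[m].mean(0)[:3])
m=(A[:,2]>.12)&(A[:,2]<.16)&(A[:,0]>-.05)&(A[:,0]<.026)&(abs(A[:,1])>.019)&(A[:,1]>-.03)&(A[:,1]<.028)
for sg in(-1,1):
  k=m&(A[:,1]*sg>0);print("leg",sg,k.sum(),np.polyfit(A[k,0],A[k,2],1))
E
```

```text
clock: 32.62
tool_pos: [0.5262, 0.0753, 0.2437]
eef_rot: [0.773, -0.635, 0.003, -0.003]
contact_force: [-0.5, -0.3, -0.3]
opening: 0.006
clock: 32.75
tool_pos: [0.5216, 0.0748, 0.2405]
eef_rot: [0.772, -0.635, -0.001, 0.0]
contact_force: [-1.0, -0.1, -0.6]
opening: 0.009
pos [0.5216 0.0748 0.2405] phi -78.85 slide [ 0.0006 -0.035  -0.0095] turn -0.05 F [-1.  -0.1 -0.6] open 0.8 32.75
tab 289 [[-0.03648584 -0.00570054  0.17152271]
 [-0.02939013 -0.00075799  0.17427147]
 [-0.02349537  0.00415812  0.17559686]]
bowL 158 [[ 0.02248726 -0.01839057  0.13671043]
 [ 0.02631283 -0.01361678  0.14007861]
 [ 0.02978936 -0.00843874  0.14164867]]
bowR 164 [[0.02251568 0.00818388 0.13810771]
 [0.02634652 0.01341408 0.14041328]
 [0.02987098 0.01871698 0.14211976]]
[[18.1, 148.2], [18.3, 149.6], [18.4, 150.5], [18.9, 148.2], [18.9, 148.7], [18.9, 148.8], [19.0, 149.2], [19.1, 150.6], [20.4, 149.2], [20.4, 149.5], [20.6, 151.1], [21.0, 147.7], [21.1, 148.5], [21.1, 148.7], [21.1, 148.8], [21.1, 149.4], [22.4, 147.6], [22.4, 147.8], [22.5, 138.7], [22.5, 148.4], [23.0, 146.0], [23.2, 148.0], [23.2, 148.5], [23.3, 140.4], [24.0, 139.4], [24.1, 141.6], [24.2, 141.9], [24.8, 140.4], [24.8, 140.7], [24.8, 140.8], [24.9, 141.2], [25.6, 141.3], [26.3, 140.3], [26.3, 141.3], [27.0, 139.9], [27.0, 140.1], [27.0, 140.3], [27.1, 141.2], [27.1, 141.4], [27.7, 140.0], [28.4, 139.8], [28.5, 140.3], [29.1, 138.5], [29.1, 139.2], [29.2, 139.4], [29.2, 139.4], [29.2, 139.5], [29.8, 137.5]]
shaft 545 [ 0.00041989 -0.00074888  0.16477905]
leg -1 548 [-0.11217727  0.1424558 ]
leg 1 616 [-0.10968368  0.14058322]
```

View pics/w26.png

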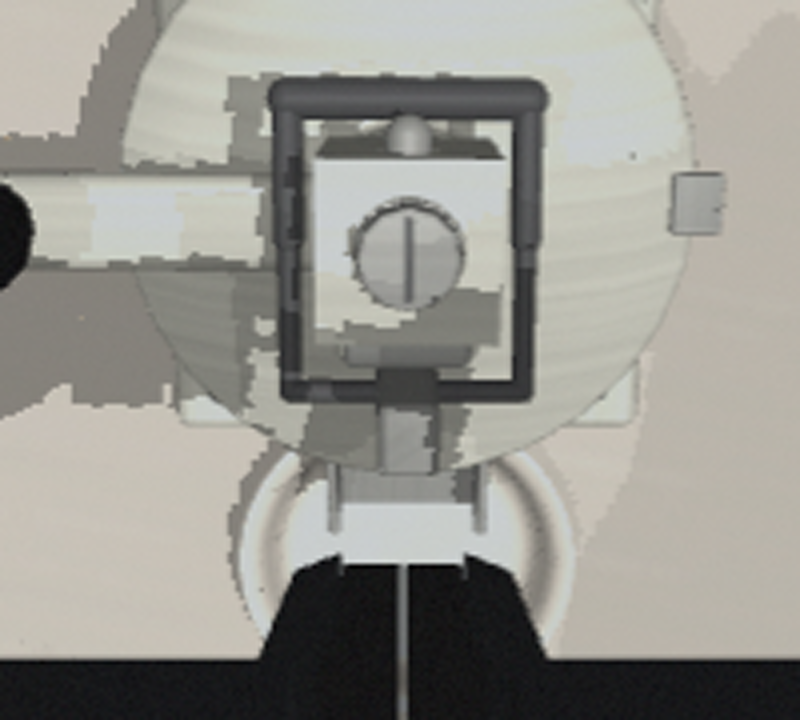

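View pics/s26.png

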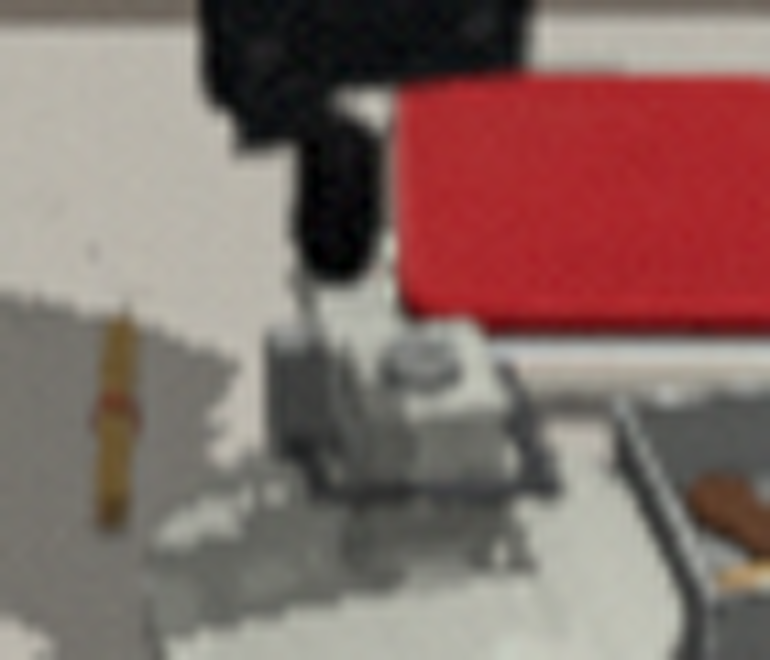

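```bash
python3 -m creep '[{"hand":0.0,"slide":[0,0.02,-0.04],"turn":0},{"hand":0.0,"slide":[0,0.02,-0.04],"turn":0},{"hand":0.0,"slide":[0,0,0],"turn":0},{"hand":0.0,"slide":[0,0,0],"turn":0}]'
python3 - <<'E'
from h import *
go(.5,.07,.32)
s=snapshot('wrist');save(s,'w27',f=1.25)
b=snapshot('side');old=cv2.imread('pics/side0.png')[:,:,::-1];d=np.abs(b['frame'].astype(int)-old).max(2)
for n,(u,v) in dict(timer=(316,278),cup=(289,157),tie=(310,178)).items(): print(n,d[v-14:v+14,u-14:u+14].mean(), [ (np.round(x['uv'],1).tolist(),round(x['conf'],2)) for x in pinpoint({'tie':'tie_bundle'}.get(n,n),b)[:1]])
E
```

```text
clock: 33.35
tool_pos: [0.4829, 0.0674, 0.3198]
eef_rot: [0.773, -0.635, -0.001, 0.001]
contact_force: [-0.4, -0.2, -0.4]
opening: 0.008
pos [0.4829 0.0674 0.3198] phi -78.84 slide [ 0.0008 -0.0173 -0.0002] turn None F [-0.4 -0.2 -0.4] open 0.7 33.35
timer 5.26530612244898 [([317.4, 284.8], 0.75)]
cup 16.457908163265305 [([287.8, 162.5], 0.65)]
tie 37.52040816326531 [([309.3, 179.4], 0.37)]
```

View pics/w27.png

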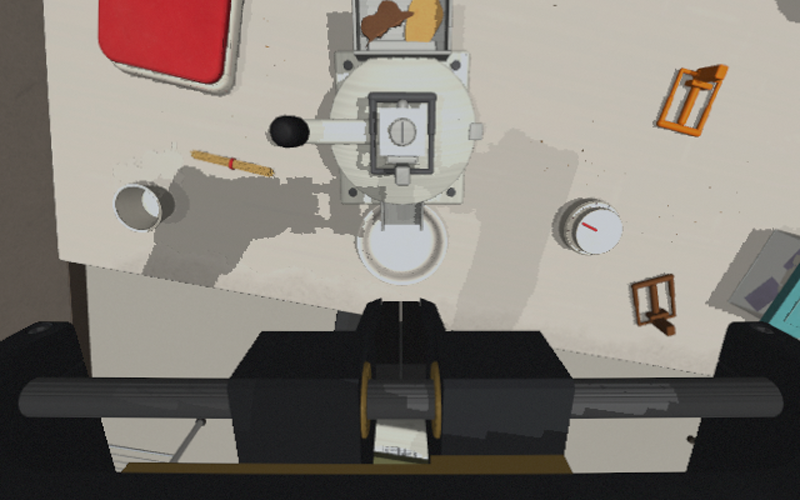

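The picture shows the crank in line, the pin seated and the loop closed round the hub at about (402,132). The timer, cup and ties look where they were, and the gripper is clear. Handing in.

```bash
python3 -c "
from plant import *
print(finish_job())"
```

```text
the job is handed in; nothing more can be done
None
```

The crank is lined up, the pin is fully home with its tab upright, and the loop has snapped in below the nose. I handed the job in at about 33 s. One step did not go cleanly: the pin slid back during the press and had to be pushed home again.

- **Crank:** I turned it by its knob through about -28°. The hub then measured within about 0.5° of the mill's axis.
- **Pin:** I pushed the steel pin in from the ledge side with almost no force. It stopped at the expected depth with about 4 N.
- **Loop:** I carried the bow up over the shaft end and pressed it down. The force peaked at about 14 N and then dropped.
- **Slip and repair:** while pressing, my fingertip also caught the pin's nose and backed the pin out 5 to 6 mm. I pushed it home again from behind the tab, stopping at about 5 N. So the pin was home before the loop was swung, but it was reseated after the snap.

**Last checks:**
- The tab centre is 30 mm from the shaft axis, and the nose stands 6 to 7 mm out of the hub.
- The bow is 7 to 8 mm below the pin's axis. From that I put the loop at about -0.12 to -0.14 rad. The slope of its legs gave about -0.11, closer to the -0.10 limit.
- The gripper was clear and touching nothing.

The timer, cup and ties were never touched and look unmoved in the last picture. A pixel comparison with the first side view did differ around the cup and ties. I put that down to the arm's shadow but did not confirm it. The networks' points for the timer, cup and ties also shifted 3 to 4 pixels, which I did not resolve.

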